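# Draw the strainer plate from its inclined housing and stand it to drain

## Robot

A 6-joint arm with a two-finger parallel gripper is mounted at the origin on the work surface. World frame = base frame: x ahead of the robot, y to its left, z up, the work surface at z = 0. Lengths are in m, angles in rad, forces in N, time in s.
With the tool pointing down it reaches from about 0.4 to 0.825 m from the base axis. Payload 7 kg.
Tool frame: the origin (TCP) lies at the very end of the fingers, on their centre line; the grasp point (between the pads) lies 19 mm behind it; z points along the fingers, y is the direction in which the jaws open and shut (so a half turn about z gives the same grasp; the last joint's range is limited). The gripper opens to 88 mm and grips with 3 to 60 N. Pads are 19 mm wide; open, the fingers measure 130 mm over their backs; the gripper's body (78 mm by 193 mm) begins 47 mm behind the grasp point.
Start: joints at [-1.01, 0.359, 0.012, 0, -1.224, -0.288], TCP at [0.182, -0.65, 0.227] pointing down, gripper open.
Joint ranges: [-3.07, 3.07], [-1.43, 2.12], [-1.02, 1.25], [-3.03, 1.67], [-3.05, -0], [-3.03, 3.03]. Speed limits (rad/s): [2.39, 2.39, 3.01, 3.14, 3.14, 3.14].

## Interface

Orientations are given as [roll, pitch, yaw] about the fixed x, y, z axes, in that order (R = Rz(yaw) Ry(pitch) Rx(roll)).
In Python, from station import arm gives the robot as it stands.
- The arm moves only by the shell command python3 -m inch 'ROWS' [FORCE]. ROWS is text: rows parted by semicolons, each of 7 numbers parted by spaces: the closure, from 0 (fully open) to 1 (shut), then the shift along the tool's x, y, z each as a share of 300 mm, from -1 to 1, then the turn, a rotation vector about the tool's x, y, z each as a share of 60 degrees, from -1 to 1. In form: grip tx ty tz rx ry rz; .... A call has 1 to 12 rows; each row is the pose to reach, as a shift and turn from the pose commanded when the call began, along the tool's axes at that moment; what a row does not reach only later rows make up. A row lasts 1/10 s, in which the tool goes at most 50 mm and 8.59 degrees, less where a joint would pass 70% of its speed; a pose out of reach is approached as far as the arm can. A call with a number of a shift or a turn outside -1 to 1 is refused whole. A call with a gripper value outside its range is refused whole. The fingers move at their own pace and stop on an object; FORCE is the grip in N (left out, the last holds). Time passes only in rows, so rows that repeat a pose let the fingers close. It gives the time, the measured TCP pose, the force and the opening at its end, in the units of the state.
- arm.get_state(): the state, without advancing time (a new reading comes with each control period).
- arm.grab_frame(name): name is "side" or "top" or "wrist"; returns a dict with "img" (384x512x3 uint8, red, green, blue), "range_z" (384x512 float32, m along the optical axis (not along the pixel's ray), 0 where there is no reading), "fx", "fy", "cx", "cy" (pixels), "extrinsics" (4x4, takes a point from world to camera coordinates); the wrist camera has in their place "tool_from_camera" (4x4, takes a point from camera to tool coordinates, whose origin is the TCP and whose axes are the flange's). Camera axes: x right, y up, looking along -z (the intrinsics and any distortion apply to the point x, -y, -z); pixel columns grow to the right and rows downward; lengths in m; the calibration is good to about 2 mm. A picture is of the moment at which its call begins: read the wrist's pose just before it.
- arm.job_done(): hands the job in, once; it reports no verdict.
The state is a dict: "t": time; "q": joint angles; "qd": joint speeds; "joint_efforts": joint torques, N m; "eef_pos": TCP position; "ee_rot": TCP orientation; "force": force on the tool from outside, world axes, zero at the start; "moment": the same for the moment, N m; "width": finger opening in m.
Only numpy, scipy, OpenCV 4.12 (cv2) and the standard library are available. Lean on these libraries where they do the work, as an engineer would, in place of code of your own. Each camera call takes 0.05 s, during which the arm holds its last target.

## Task

Slide the copper strainer plate up by its folded lip, out of the green housing along its sloping guides, and stand it on the drain stand: bottom edge on the ledge, leaning back on the backrest, lip at the top and facing forward, the way it sat in the housing. Set it down gently and leave everything else where it is.

Things in the scene. Friction and masses are not known exactly. Their poses are not given: they have to be found in the camera images.
- housing: Fixed green inclined strainer housing, open at the top, 156 mm wide over its pipe flanges, about 145 mm tall; its front is -x. Origin on the bench under the slot floor; z up. The slot runs up and back, 30 degrees from vertical, leaning to +x. A spring pad 80 mm up the slope clamps the plate: 5 to 15 N to slide it; it stays where left while its lower end is below the pad.
- slot (a point): Middle of the slot floor, 20 mm above the bench; axes as the housing. Up the slope from here: two front guides over the outer 10 mm of the plate's side edges end at 100 mm; a front wall between them ends at 80 mm; above it the plate's face is open in front, 44 mm wide, then 67 mm wide above 100 mm. In front nothing stands out more than 30 mm from the slot.
- mouth (a point): Middle of the housing's open top, 142 mm up the slope from the slot floor, level with the top of the back wall (12 mm thick, behind the plate) and of two side cheeks, 12 mm thick and 67 mm apart, which project 30 mm in front and enclose the lip's ends at the start; axes as the housing.
- plate: Loose copper strainer plate, 64 wide (y) x 140 long (z) x 5 mm thick (x), 0.2 to 0.33 kg, with a folded lip of the same width along its top end: 5 mm thick, standing 25 mm out of the front face at right angles. Origin: middle of the bottom edge; z runs up the plate (leaning 30 degrees in the housing), -x out of its front face. At the start it is fully down, the lip level with the cheeks' top.
- lip (a point): Middle of the lip's front lower edge, 135 mm up the plate and 27.5 mm in front of its mid-plane; axes as the plate.
- stand: Fixed wooden drain stand, 170 mm wide, with a plain sloping backrest (150 mm wide, 85 mm long up the slope, leaning back to its +x by 30 degrees from vertical) and a ledge at right angles to it, 32 mm deep, its front edge 16 mm higher than the back. Front looks to its own -x. Origin on the bench below the point rest; z up.
- rest (a point): Inner corner of the drain stand, 38 mm above the bench, where the front face of the backrest meets the ledge, mid-width; axes as the stand.
- tee: brass pipe tee lying flat, 90 mm long, 40 mm tall. Origin at the middle of its underside. A bystander.
- valve: bronze radiator valve with a white cap, standing, 83 mm tall, 42 mm wide. Origin at the middle of its underside. A bystander.
- trap_nut: chrome trap nut (ring), 68 mm across, 22 mm tall. Origin at the middle of its underside. A bystander.
- hook_rail: rusty iron hook rail lying on its back, 180 mm long, hooks 30 mm tall. Origin at the middle of its underside. A bystander.
- wrench: steel wrench, 190 mm long, lying. Origin at the middle of its underside. A bystander.
- pipe_offcut: upright copper pipe offcut, 32 mm across, 120 mm tall. Origin at the middle of its underside. A bystander.
There are look-alikes about, which are no part of the job. What is shaped like the plate but blue or purple is not meant.

How it is judged:
On the way, in this order (a step that is already met when the one before it is completed fails the run):
1. The plate has slid up the guides by more than 40 mm with its lower end still in them (z of plate in the frame of housing between 0.0555 and 0.112 m and x of plate in the frame of housing between 0.012 and 0.064 m and y of plate in the frame of housing between -0.008 and 0.008 m and angle between the z axis of plate and the z axis of housing, either way round between 0.42 and 0.63 rad), for 0.1 s.
2. The plate is clear of the housing (distance between plate and housing above 0.17 m), for 0.1 s.
At the end, for the whole second after the job is handed in: The plate rests still on the drain stand: bottom edge on the ledge (within 30 mm of the backrest) and within 45 mm of mid-width, leaning back 24 to 46 degrees from vertical on the backrest, turned less than 11 degrees from it, lip up and to the front (x of plate in the frame of rest between -0.03 and 0.008 m and y of plate in the frame of rest between -0.045 and 0.045 m and z of plate in the frame of rest between -0.008 and 0.018 m and angle between the z axis of plate and the z axis of stand, either way round between 0.42 and 0.8 rad and angle between the y axis of plate and the y axis of stand, either way round below 0.2 rad and angle between plate's own z axis and vertical below 0.85 rad and x of lip in the frame of rest below 0.066 m and contact force between plate and stand above 0.3 N and linear speed of plate below 0.02 m/s); the robot touches nothing.
It fails at once if The plate is dropped or pressed on the drain stand with more than 25 N (contact force between plate and stand above 25 N).
It fails at once if One of the other loose things is moved by more than 30 mm (distance of any of tee, valve, trap_nut, hook_rail, wrench, pipe_offcut from where it was at the start of the episode above 0.03 m).
It also fails if it takes over 64 s, if anything falls off the work surface, if the arm or the gripper's body presses on something with over 40 N, if the wrist force passes 120 N, or if a joint passes its speed limit or range.

## Working session

There is one attempt and no reset: what is moved stays moved. The work goes in short steps, Python scripts to look and compute and a shell command to move; the robot and the scene stay as the last step left them, time stands still between calls to the robot, and variables do not carry over. Pictures are saved under pics/ and viewed, and the job is handed in when it is done.

```bash
ls; mkdir -p pics
python3 - <<'E'
from station import arm
import cv2,pickle
s=arm.get_state();print(s)
for n in ["side","top","wrist"]:
    f=arm.grab_frame(n);pickle.dump(f,open(f"pics/{n}0.pkl","wb"))
    cv2.imwrite(f"pics/{n}0.png",f["img"][:,:,::-1])
    print(n,f["fx"],f["fy"],f["cx"],f["cy"],f.get("extrinsics",f.get("tool_from_camera")),[k for k in f])
E
```

```text
pics
{'t': 0.0, 'q': array([-1.00989056e+00,  3.59398768e-01,  1.10504741e-02, -3.35903939e-04,
       -1.22407407e+00, -2.88108205e-01]), 'qd': array([ 0.00108426,  0.0011012 ,  0.00191595, -0.00064463, -0.0023106 ,
       -0.00109281]), 'joint_efforts': array([-1.63360477e-03, -5.82714951e+01,  2.93061233e+01,  6.99728251e+00,
        6.99762837e-03, -2.05653159e-04]), 'eef_pos': array([ 0.18170852, -0.64958049,  0.22561391]), 'ee_rot': array([ 3.13994391e+00, -1.59310793e-04, -2.86890936e+00]), 'force': array([ 0.5469784 ,  0.04184086, -0.19345286]), 'moment': array([ 0.02017025, -0.02101908, -0.02893815]), 'width': 0.08794962269372139}
side 462.1738153778149 462.1738153778149 251.52005553713747 202.5483784995997 [[-0.99464371 -0.10306695  0.00781566  0.52028728]
 [ 0.07549692 -0.67276936  0.73599022 -0.12403211]
 [-0.07059814  0.73263811  0.67694705 -1.66392037]
 [ 0.          0.          0.          1.        ]] ['img', 'range_z', 'fx', 'fy', 'cx', 'cy', 'extrinsics']
top 482.6407455383163 482.6407455383163 264.2862130185535 190.98378514099392 [[-1.47456871e-03 -9.99830506e-01  1.83516809e-02  9.42243378e-04]
 [ 9.96777623e-01  2.25470908e-06  8.02145279e-02 -5.13246998e-01]
 [-8.02009735e-02  1.84108267e-02  9.96608672e-01 -1.62705479e+00]
 [ 0.00000000e+00  0.00000000e+00  0.00000000e+00  1.00000000e+00]] ['img', 'range_z', 'fx', 'fy', 'cx', 'cy', 'extrinsics']
wrist 280.39868868174943 280.39868868174943 254.87037518521274 187.54499230709635 [[ 2.63105367e-04  9.54634345e-01  2.97780453e-01  8.18980681e-02]
 [ 9.99999947e-01 -1.94157641e-04 -2.61117880e-04 -6.44727800e-04]
 [-1.91455746e-04  2.97780506e-01 -9.54634345e-01 -1.57593669e-01]
 [ 0.00000000e+00  0.00000000e+00  0.00000000e+00  1.00000000e+00]] ['img', 'range_z', 'fx', 'fy', 'cx', 'cy', 'tool_from_camera']
```

View pics/side0.png

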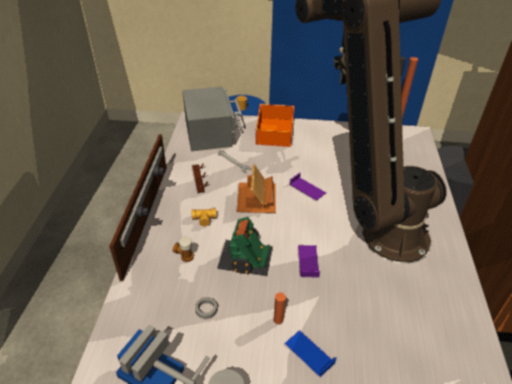

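View pics/top0.png

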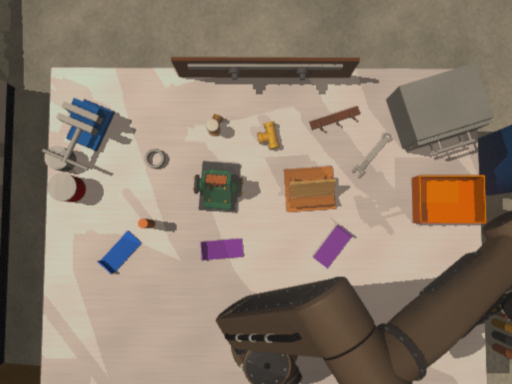

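```bash
cat > h.py <<'E'
import numpy as np,cv2,pickle
def world(f):
    h,w=f["range_z"].shape
    u,v=np.meshgrid(np.arange(w),np.arange(h));d=f["range_z"]
    P=np.stack([(u-f["cx"])/f["fx"]*d,-(v-f["cy"])/f["fy"]*d,-d,np.ones_like(d)],-1)
    return (P@np.linalg.inv(f["extrinsics"]).T)[...,:3]
E
python3 - <<'E'
from h import *
f=pickle.load(open("pics/top0.pkl","rb"))
a=cv2.resize(f["img"][150:226,185:265,::-1],None,fx=5,fy=5,interpolation=cv2.INTER_CUBIC)
b=cv2.resize(f["img"][150:226,270:350,::-1],None,fx=5,fy=5,interpolation=cv2.INTER_CUBIC)
cv2.imwrite("pics/c0.png",np.hstack([a,b]))
f=pickle.load(open("pics/side0.pkl","rb"))
a=cv2.resize(f["img"][205:285,205:285,::-1],None,fx=5,fy=5,interpolation=cv2.INTER_CUBIC)
b=cv2.resize(f["img"][155:235,217:297,::-1],None,fx=5,fy=5,interpolation=cv2.INTER_CUBIC)
cv2.imwrite("pics/c1.png",np.hstack([a,b]))
E
```

```text
(no output)
```

View pics/c0.png

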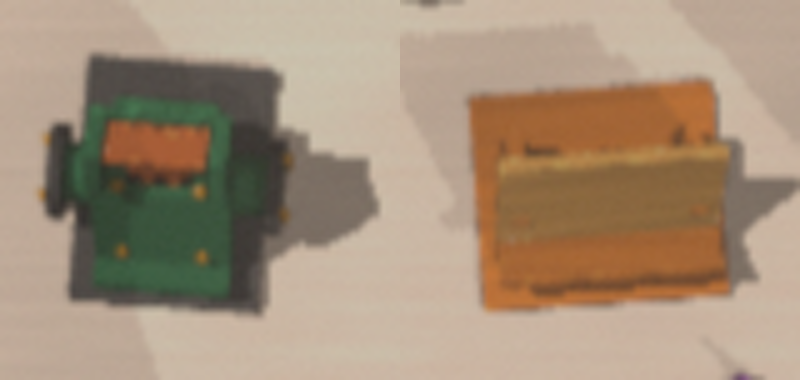

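View pics/c1.png

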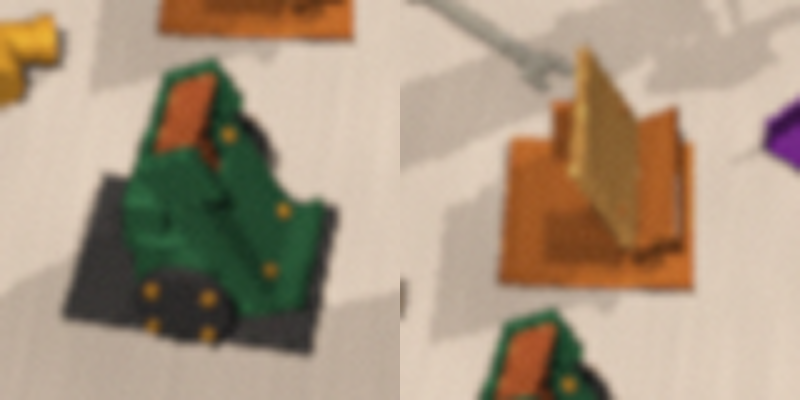

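Run:
```python
from h import *
for n in ["top","side"]:
    f=pickle.load(open(f"pics/{n}0.pkl","rb"));W=world(f);im=f["img"].astype(int)
    r,g,b=im[...,0],im[...,1],im[...,2]
    hsv=cv2.cvtColor(f["img"],cv2.COLOR_RGB2HSV)
    box=(slice(165,195),slice(200,232)) if n=="top" else (slice(214,245),slice(232,256))
    m=np.zeros(r.shape,bool);m[box]=True
    m&=(r>1.5*g)&(r>110)&(W[...,2]>.05)
    p=W[m];print(n,len(p),"copper lip",np.median(p,0),p.min(0),p.max(0))
    # yaw fit
    c=p-p.mean(0);u,s,v=np.linalg.svd(c,full_matrices=False);print(" axes",v.round(3),(s/np.sqrt(len(p))).round(4))
    rr=cv2.minAreaRect(p[:,:2].astype(np.float32)*1000);print(rr)
    # housing dark base
    # stand tan backrest
    box=(slice(165,215),slice(280,345)) if n=="top" else (slice(160,215),slice(232,280))
    m=np.zeros(r.shape,bool);m[box]=True
    m&=(hsv[...,1]>90)&(W[...,2]>.004)
    p=W[m];print(" stand",len(p),p.min(0),p.max(0),cv2.minAreaRect(p[:,:2].astype(np.float32)*1000))
    # RANSAC planes
    rng=np.random.default_rng(0);q=p
    for k in range(4):
        best=None
        for _ in range(800):
            t=q[rng.choice(len(q),3,False)];nn=np.cross(t[1]-t[0],t[2]-t[0]);l=np.linalg.norm(nn)
            if l<1e-6: continue
            nn/=l;i=abs((q-t[0])@nn)<.003
            if best is None or i.sum()>best.sum(): best=i
        z=q[best];c=z.mean(0);nn=np.linalg.svd(z-c)[2][2];nn*=np.sign(nn[2])
        print("  plane",best.sum(),nn.round(3),"lean",np.degrees(np.arcsin(nn[2])).round(1),"yaw",np.degrees(np.arctan2(-nn[1],-nn[0])).round(1),"c",c.round(4),z.min(0).round(3),z.max(0).round(3))
        q=q[~best]
        if len(q)<60:break
```

```text
top 166 copper lip [0.54060687 0.15517634 0.14826811] [0.52741277 0.12352367 0.10265231] [0.55474956 0.18762314 0.16224212]
 axes [[ 0.057  0.993 -0.106]
 [-0.058 -0.103 -0.993]
 [-0.997  0.063  0.052]] [0.0181 0.0126 0.0074]
((542.4509887695312, 155.45291137695312), (63.210792541503906, 25.92586898803711), 85.88096618652344)
 stand 1982 [ 0.38110313 -0.24374032  0.00400551] [0.60147071 0.03089866 1.66268948] ((506.66204833984375, -96.55825805664062), (174.4172821044922, 312.441650390625), 15.39822769165039)
  plane 598 [-0.873 -0.058  0.484] lean 29.0 yaw 3.8 c [ 0.516  -0.1548  0.0754] [ 0.47  -0.24   0.005] [ 0.545 -0.074  0.117]
  plane 485 [-0.017  0.001  1.   ] lean 89.0 yaw -2.0 c [ 0.5346 -0.1415  0.0082] [ 0.445 -0.244  0.004] [ 0.601 -0.068  0.012]
  plane 312 [0.347 0.027 0.937] lean 69.6 yaw -175.6 c [ 0.506  -0.1568  0.0365] [ 0.46  -0.235  0.004] [ 0.601 -0.071  0.055]
  plane 173 [-0.731 -0.074  0.679] lean 42.7 yaw 5.8 c [ 0.5044 -0.1559  0.0665] [ 0.445 -0.242  0.01 ] [ 0.549 -0.084  0.114]
side 104 copper lip [0.53914407 0.15678733 0.15049155] [0.52467716 0.1273879 
[... 248 characters left out ...]
6)
 stand 1347 [ 0.40939483 -0.24056713  0.00402723] [0.59781609 1.18923089 1.21360601] ((479.80755615234375, 474.3350830078125), (147.9755401611328, 1435.944091796875), 3.7542009353637695)
  plane 362 [-0.003  0.009  1.   ] lean 89.4 yaw -73.9 c [ 0.5324 -0.1286  0.0094] [ 0.442 -0.239  0.006] [ 0.598 -0.061  0.013]
  plane 332 [-0.86  -0.058  0.506] lean 30.4 yaw 3.9 c [ 0.5111 -0.1466  0.0757] [ 0.466 -0.23   0.005] [ 0.541 -0.072  0.117]
  plane 172 [0.385 0.019 0.923] lean 67.3 yaw -177.2 c [ 0.5001 -0.1433  0.0375] [ 0.456 -0.238  0.004] [ 0.587 -0.066  0.058]
  plane 120 [-0.102  0.995  0.013] lean 0.8 yaw -84.2 c [ 0.5212 -0.0872  0.0373] [ 0.443 -0.098  0.005] [ 0.579 -0.079  0.11 ]
```

```bash
cat >> h.py <<'E'
from scipy.spatial.transform import Rotation as Ro
def Rt(yaw,lean=30):
    l=np.radians(lean);s,c=np.sin(l),np.cos(l)
    return Ro.from_euler('z',yaw,degrees=True).as_matrix()@np.array([[0,-s,c],[-1,0,0],[0,-c,-s]])
def cur():
    from station import arm
    s=arm.get_state();return s,np.array(s["eef_pos"]),Ro.from_euler('xyz',s["ee_rot"]).as_matrix()
def cmd(p,R,p0,R0):
    t=R0.T@(np.array(p)-p0)/.3; r=Ro.from_matrix(R0.T@R).as_rotvec(degrees=True)/60
    return t.round(4),r.round(4)
E
python3 - <<'E'
from h import *
s,p,R=cur();T=Rt(-4.5);print(T.round(3))
rv=Ro.from_matrix(R.T@T).as_rotvec(degrees=True);print(rv,np.linalg.norm(rv))
H=R@Ro.from_rotvec(rv*.5,degrees=True).as_matrix();print(H)
for q in [(.45,-.45,.33),(.5,-.4,.35)]: print(cmd(q,H,p,R))
E
```

```text
[[-0.078 -0.498  0.863]
 [-0.997  0.039 -0.068]
 [ 0.    -0.866 -0.5  ]]
[ 52.17869064 -36.37559836 -63.08231577] 89.58336048103524
[[-0.62626666 -0.61590838  0.47796124]
 [-0.76137991  0.6149974  -0.20513127]
 [-0.16760285 -0.49237696 -0.85409263]]
(array([-1.0404,  0.4007, -0.3468]), array([ 0.4348, -0.3031, -0.5257]))
(array([-1.2458,  0.5164, -0.4134]), array([ 0.4348, -0.3031, -0.5257]))
```

```bash
python3 -m inch '0 -0.9 0.4 -0.35 0.43 -0.3 -0.53; 0 -0.9 0.4 -0.35 0.43 -0.3 -0.53; 0 -0.9 0.4 -0.35 0.43 -0.3 -0.53; 0 -0.9 0.4 -0.35 0.43 -0.3 -0.53; 0 -0.9 0.4 -0.35 0.43 -0.3 -0.53; 0 -0.9 0.4 -0.35 0.43 -0.3 -0.53; 0 -0.9 0.4 -0.35 0.43 -0.3 -0.53; 0 -0.9 0.4 -0.35 0.43 -0.3 -0.53; 0 -0.9 0.4 -0.35 0.43 -0.3 -0.53' 45
python3 - <<'E'
from h import *
s,p,R=cur();T=Rt(-4.5);print(s['q'],p,s['width'])
for q in [(.45,-.2,.33),(.42,-.1,.3)]: print(cmd(q,T,p,R))
E
```

```text
t: 1.05
eef_pos: [0.4095, -0.4612, 0.3312]
ee_rot: [-2.624, 0.165, -2.255]
force: [-0.1, 0.1, 0.3]
width: 0.0872
[-0.59428411 -0.05840896 -0.31665884 -0.13930884 -0.78414304 -0.06139944] [ 0.409512   -0.46124176  0.33124542] 0.08724529576073085
(array([-0.7492,  0.4511, -0.1084]), array([ 0.441 , -0.3009, -0.5216]))
(array([-0.9253,  0.7662, -0.1374]), array([ 0.441 , -0.3009, -0.5216]))
```

```bash
python3 -m inch '0 -0.9 0.7 -0.13 0.44 -0.3 -0.52; 0 -0.9 0.7 -0.13 0.44 -0.3 -0.52; 0 -0.9 0.7 -0.13 0.44 -0.3 -0.52; 0 -0.9 0.7 -0.13 0.44 -0.3 -0.52; 0 -0.9 0.7 -0.13 0.44 -0.3 -0.52; 0 -0.9 0.7 -0.13 0.44 -0.3 -0.52; 0 -0.9 0.7 -0.13 0.44 -0.3 -0.52; 0 -0.9 0.7 -0.13 0.44 -0.3 -0.52; 0 -0.9 0.7 -0.13 0.44 -0.3 -0.52; 0 -0.9 0.7 -0.13 0.44 -0.3 -0.52'
python3 - <<'E'
from h import *
s,p,R=cur();T=Rt(-4.5);print(s['q'],p,s['width'])
P=np.array([.53,.158,.145])
for q in [P-.15*T[:,2],P-.11*T[:,2]]: print(q,cmd(q,T,p,R))
E
```

```text
t: 2.05
eef_pos: [0.4029, -0.2002, 0.2927]
ee_rot: [-2.114, 0.054, -1.643]
force: [-1.3, -2.8, -1.5]
width: 0.0879
[-0.15762452 -0.52750223 -0.86152534 -0.45046629 -0.23390823  0.43822795] [ 0.40289063 -0.20024238  0.29265516] 0.08791652893917666
[0.40049664 0.16819214 0.22      ] (array([-1.2096,  0.313 ,  0.0766]), array([ 0.0188,  0.0315, -0.0409]))
[0.43503087 0.16547423 0.2       ] (array([-1.2053,  0.3103,  0.2098]), array([ 0.0188,  0.0315, -0.0409]))
```

```bash
python3 -m inch '0 -0.98 0.05 0.1 0.02 0.03 -0.04; 0 -0.98 0.05 0.1 0.02 0.03 -0.04; 0 -0.98 0.05 0.1 0.02 0.03 -0.04; 0 -0.98 0.05 0.1 0.02 0.03 -0.04; 0 -0.98 0.05 0.1 0.02 0.03 -0.04; 0 -0.98 0.05 0.1 0.02 0.03 -0.04; 0 -0.98 0.05 0.1 0.02 0.03 -0.04; 0 -0.98 0.05 0.1 0.02 0.03 -0.04; 0 -0.98 0.05 0.1 0.02 0.03 -0.04'
python3 - <<'E'
from h import *
from station import arm
s,p,R=cur();T=Rt(-4.5);print(s['q'],p,s['width'],R)
f=arm.grab_frame("wrist");pickle.dump((f,p,R),open("pics/w1.pkl","wb"));cv2.imwrite("pics/w1.png",f["img"][:,:,::-1])
P=np.array([.53,.158,.145])
for q in [P-.15*T[:,2],P-.11*T[:,2]]: print(q,cmd(q,T,p,R))
E
```

```text
t: 2.95
eef_pos: [0.4781, -0.0092, 0.698]
ee_rot: [-1.316, -0.222, -1.558]
force: [-0.7, -3.4, -0.8]
width: 0.0874
[-0.1228643  -0.68771616 -0.41442793 -1.46224237 -0.18799632  1.64141076] [ 0.47811634 -0.0092084   0.69804992] 0.08744013361087329 [[ 0.01247473  0.25452452  0.96698586]
 [-0.97540202 -0.20975003  0.06779251]
 [ 0.22008017 -0.94404565  0.24564716]]
[0.40049664 0.16819214 0.22      ] (array([-0.9307,  1.3145, -0.6015]), array([-0.7491,  0.0592,  0.2273]))
[0.43503087 0.16547423 0.2       ] (array([-0.9351,  1.4086, -0.5072]), array([-0.7491,  0.0592,  0.2273]))
```

View pics/w1.png

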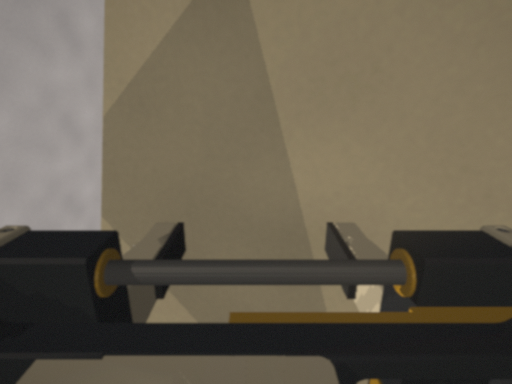

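```bash
cat > fk.py <<'E'
import numpy as np
from scipy.spatial.transform import Rotation as Ro
from scipy.optimize import least_squares
ey=lambda a:Ro.from_euler('y',a); ex=lambda a:Ro.from_euler('x',a); ez=lambda a:Ro.from_euler('z',a)
def rots(q):
    A=ez(q[0]);B=A*ey(q[1]);C=A*ey(q[1]-q[2]);D=C*ex(q[3]);E=D*ey(-q[4]);F=E*ex(q[5]);return A,B,C,D,E,F
D=[([-1.00989056e+00,3.59398768e-01,1.10504741e-02,-3.35903939e-04,-1.22407407e+00,-2.88108205e-01],[0.18170852,-0.64958049,0.22561391],[3.13994391e+00,-1.59310793e-04,-2.86890936e+00]),
([-0.59428411,-0.05840896,-0.31665884,-0.13930884,-0.78414304,-0.06139944],[0.409512,-0.46124176,0.33124542],[-2.624,0.165,-2.255]),
([-0.15762452,-0.52750223,-0.86152534,-0.45046629,-0.23390823,0.43822795],[0.40289063,-0.20024238,0.29265516],[-2.114,0.054,-1.643]),
([-0.1228643,-0.68771616,-0.41442793,-1.46224237,-0.18799632,1.64141076],[0.47811634,-0.0092084,0.69804992],[-1.316,-0.222,-1.558])]
E
python3 - <<'E'
from fk import *
# orientation: tool z=F x-axis ; find const tool rotation
for q,p,e in D:
    F=rots(q)[-1];T=Ro.from_euler('xyz',e)
    print((F.inv()*T).as_matrix().round(3).tolist())
E
```

```text
[[0.001, -0.0, 1.0], [-0.838, 0.545, 0.001], [-0.545, -0.838, 0.0]]
[[0.192, -0.031, 0.981], [-0.93, 0.312, 0.192], [-0.312, -0.949, 0.031]]
[[0.201, -0.0, 0.98], [-0.98, 0.003, 0.201], [-0.003, -1.0, 0.0]]
[[0.359, 0.066, 0.931], [-0.868, -0.342, 0.359], [0.342, -0.937, -0.066]]
```

```bash
sed -i 's/ex(q\[3\])/ex(-q[3])/; s/ex(q\[5\])/ex(-q[5])/' fk.py
python3 - <<'E'
from fk import *
for q,p,e in D:
    F=rots(q)[-1];T=Ro.from_euler('xyz',e)
    print((F.inv()*T).as_matrix().round(3).tolist())
E
```

```text
[[-0.0, 0.0, 1.0], [-1.0, -0.0, -0.0], [0.0, -1.0, 0.0]]
[[-0.0, -0.0, 1.0], [-1.0, 0.0, -0.0], [-0.0, -1.0, -0.0]]
[[-0.0, -0.0, 1.0], [-1.0, 0.0, -0.0], [-0.0, -1.0, -0.0]]
[[0.0, 0.0, 1.0], [-1.0, -0.0, 0.0], [0.0, -1.0, 0.0]]
```

Run:
```python
from fk import *
M=[];y=[]
for q,p,e in D:
    A,B,C,_,_,F=[r.as_matrix() for r in rots(q)]
    M.append(np.column_stack([A,B[:,0],B[:,2],C[:,0],C[:,2],F[:,0]]));y+=list(p)
M=np.vstack(M);y=np.array(y)
x,res,rk,sv=np.linalg.lstsq(M,y,rcond=None);print(x.round(4),res,rk,sv.round(3),(M@x-y).round(4))
```

```text
[ 0.9689 -0.209  -0.0874 -0.4144  1.35   -0.3776 -0.1512  1.055 ] [0.01103535] 8 [3.863 3.401 2.008 0.957 0.581 0.361 0.311 0.067] [-0.0139 -0.0098  0.0283  0.0339  0.0342 -0.049  -0.0018  0.0327  0.0144
 -0.0105 -0.0616  0.0063]
```

```bash
cat > rec.py <<'E'
from station import arm
import pickle,os
L=pickle.load(open("s.pkl","rb")) if os.path.exists("s.pkl") else []
s=arm.get_state();L.append((list(s["q"]),list(s["eef_pos"]),list(s["ee_rot"])));pickle.dump(L,open("s.pkl","wb"))
E
python3 rec.py
python3 - <<'E'
from h import *
s,p,R=cur();T=Rt(-20,65)
print(cmd((.5,-.15,.5),T,p,R))
E
```

```text
(array([ 0.266 ,  0.7569, -0.1094]), array([-1.3529,  0.2158,  0.3577]))
```

```bash
for i in 1; do
python3 -m inch '0 0.1 0.2 -0.1 -0.3 0.05 0.1; 0 0.1 0.2 -0.1 -0.3 0.05 0.1; 0 0.1 0.2 -0.1 -0.3 0.05 0.1'; python3 rec.py
python3 -m inch '0 0.1 0.2 -0.1 -0.3 0.05 0.1; 0 0.1 0.2 -0.1 -0.3 0.05 0.1; 0 0.1 0.2 -0.1 -0.3 0.05 0.1'; python3 rec.py
python3 -m inch '0 0.1 0.2 0 -0.4 -0.1 -0.3; 0 0.1 0.2 0 -0.4 -0.1 -0.3; 0 0.1 0.2 0 -0.4 -0.1 -0.3; 0 0.1 0.2 0 -0.4 -0.1 -0.3'; python3 rec.py
python3 -m inch '0 0 0.2 0 -0.3 0.3 0.1; 0 0 0.2 0 -0.3 0.3 0.1; 0 0 0.2 0 -0.3 0.3 0.1'; python3 rec.py
done
python3 - <<'E'
from fk import *
import pickle
L=pickle.load(open("s.pkl","rb"));D+=L[1:]
for l in L: print(np.round(l[0],3),np.round(l[1],3))
def fit(cols):
    M=[];y=[]
    for q,p,e in D:
        A,B,C,Dd,E,F=[r.as_matrix() for r in rots(q)]
        d=dict(A=A,B=B,C=C,D=Dd,E=E,F=F)
        M.append(np.column_stack([d[c[0]][:,"xyz".index(c[1])] for c in cols]));y+=list(p)
    M=np.vstack(M);y=np.array(y)
    x,res,rk,sv=np.linalg.lstsq(M,y,rcond=None);print(dict(zip(cols,x.round(4))),rk,sv.round(3)[-2:],"\n",(M@x-y).round(4))
fit("Ax Ay Az Bx Bz Cx Cz Fx".split())
fit("Ax Ay Az Bx Bz Cx Cz Dy Dz Ex Ez Fx Fy Fz".split())
E
```

```text
t: 3.3
eef_pos: [0.4332, -0.0928, 0.7215]
ee_rot: [-1.334, -0.275, -1.665]
force: [-0.5, 0.2, 0.5]
width: 0.0875
t: 3.6
eef_pos: [0.387, -0.1547, 0.7075]
ee_rot: [-1.483, -0.304, -1.713]
force: [-0.7, 1.2, 0.1]
width: 0.0875
t: 4.0
eef_pos: [0.3798, -0.2211, 0.7614]
ee_rot: [-1.618, -0.777, -1.666]
force: [-0.4, 0.6, -0.9]
width: 0.0873
t: 4.3
eef_pos: [0.3503, -0.2724, 0.7579]
ee_rot: [-1.474, -0.827, -1.969]
force: [-0.9, 1.1, -2.2]
width: 0.088
[-0.151 -0.694 -0.411 -1.463 -0.192  1.645] [ 0.474 -0.021  0.704]
[-0.532 -0.733 -0.367 -1.372 -0.5    1.504] [ 0.433 -0.093  0.722]
[-0.863 -0.737 -0.301 -1.239 -0.798  1.341] [ 0.387 -0.155  0.708]
[-0.518 -0.678 -0.195 -0.692 -0.638  1.378] [ 0.38  -0.221  0.761]
[-0.859 -0.676 -0.209 -0.996 -0.648  1.679] [ 0.35  -0.272  0.758]
{'Ax': np.float64(0.2617), 'Ay': np.float64(-0.1458), 'Az': np.float64(0.1946), 'Bx': np.float64(-0.1708), 'Bz': np.float64(0.762), 'Cx': np.float64(0.3525), 'Cz': np.float64(-0.1384), 'Fx': np.float64(0.4766)} 8 [0.457 0.341] 
 [ 0.0425  0.019   0.0153  0.0267  0.047  -0.0182  0.0002  0.0373 -0.0179
 -0.0124 -0.1059  0.0559 -0.0397 -0.048   0.0296 -0.0252  0.0038  0.0002
  0.0441  0.0202 -0.0555  0.0088  0.0029 -0.0093]
{'Ax': np.float64(0.0), 'Ay': np.float64(-0.0), 'Az': np.float64(0.1988), 'Bx': np.float64(-0.0), 'Bz': np.float64(0.6016), 'Cx': np.float64(0.4636), 'Cz': np.float64(0.0), 'Dy': np.float64(-0.1918), 'Dz': np.float64(-0.0), 'Ex': np.float64(0.189), 'Ez': np.float64(0.0), 'Fx': np.float64(0.189), 'Fy': np.float64(0.0), 'Fz': np.float64(0.0)} 13 [0.123 0.   ] 
 [ 0.  0.  0. -0. -0. -0. -0. -0. -0.  0.  0.  0.  0. -0.  0.  0.  0.  0.
 -0.  0. -0. -0.  0. -0.]
```

```bash
cat >> fk.py <<'E'
lo=np.array([-3.07,-1.43,-1.02,-3.03,-3.05,-3.03]);hi=np.array([3.07,2.12,1.25,1.67,0,3.03])
TC=np.array([[0,0,1],[-1,0,0],[0,-1,0.]])
def fk(q):
    A,B,C,Dd,E,F=[r.as_matrix() for r in rots(q)]
    return np.array([0,0,.1988])+.6016*B[:,2]+.4636*C[:,0]-.1918*Dd[:,1]+.378*F[:,0],F@TC
def ik(p,R,seed):
    def f(q):
        a,b=fk(q);return np.r_[(a-p)*3,Ro.from_matrix(b.T@R).as_rotvec()]
    r=least_squares(f,np.clip(seed,lo+1e-3,hi-1e-3),bounds=(lo,hi));return r.x,np.linalg.norm(r.fun)
def sols(p,R,n=60,rng=np.random.default_rng(1)):
    S=[]
    for _ in range(n):
        q,e=ik(p,R,rng.uniform(lo,hi))
        if e<1e-4 and not any(np.abs(q-s).max()<.02 for s in S):S.append(q)
    return S
E
python3 - <<'E'
from fk import *
from h import Rt,cur
s,p,R=cur();print(fk(s['q'])[0]-p, s['q'])
G=np.array([.53,.158,.145]);T=Rt(-4.5);T0=Rt(4)
up=np.array([.5,0,.866])
for nm,p,t in [("pre",G-.1*T[:,2],T),("G",G+.02*T[:,2],T),("up",G+.02*T[:,2]+.15*up,T),("place",np.array([.53,-.155,.165]),T0),("placeback",np.array([.53,-.155,.165])-.1*T0[:,2],T0)]:
    print(nm,p.round(3))
    for q in sols(p,t): print("  ",q.round(2))
E
```

```text
[-3.87537722e-05  1.31111897e-05 -2.69106773e-06] [-0.85867951 -0.67582647 -0.2089611  -0.99570223 -0.64807331  1.67863009]
pre [0.444 0.165 0.195]
G [0.547 0.157 0.135]
up [0.622 0.157 0.265]
place [ 0.53  -0.155  0.165]
   [-0.73  0.06 -0.63 -1.58 -0.67  2.06]
placeback [ 0.444 -0.161  0.215]
   [-0.79 -0.17 -0.68 -1.33 -0.74  1.77]
```

```bash
cat > scan.py <<'E'
from fk import *
from h import Rt
G=np.array([.53,.158,.145]);T=Rt(-4.5);P0=np.array([.51,-.155,.165]);T0=Rt(4)
up=np.array([.5,0,.866])
for fl in (0,180):
  for a in range(-75,76,15):
    r=Ro.from_euler('y',a,degrees=True).as_matrix()@Ro.from_euler('z',fl,degrees=True).as_matrix()
    t=T@r;t0=T0@r
    out=[]
    for p,tt in [(G-.1*t[:,2],t),(G+.015*t[:,2],t),(G+.015*t[:,2]+.15*up,t),(P0+.015*t0[:,2],t0),(P0-.1*t0[:,2],t0)]:
        out.append([q.round(2).tolist() for q in sols(p,tt,25)])
    print(fl,a,t[:,2].round(2),[len(o) for o in out])
    for o in out[1][:2]:print("     G",o)
E
python3 scan.py
```

```text
0 -75 [ 0.3   0.95 -0.13] [1, 1, 1, 1, 1]
     G [-0.36, 0.64, -0.34, -1.45, -1.5, 2.04]
0 -60 [ 0.5   0.83 -0.25] [1, 1, 1, 1, 1]
     G [-0.38, 0.49, -0.5, -1.56, -1.27, 2.08]
0 -45 [ 0.67  0.66 -0.35] [1, 1, 1, 1, 1]
     G [-0.37, 0.34, -0.65, -1.72, -1.04, 2.14]
0 -30 [ 0.79  0.44 -0.43] [1, 1, 1, 1, 1]
     G [-0.31, 0.21, -0.78, -1.97, -0.8, 2.26]
0 -15 [ 0.85  0.19 -0.48] [1, 1, 0, 1, 1]
     G [-0.28, 0.16, -0.95, -2.43, -0.69, 2.66]
0 0 [ 0.86 -0.07 -0.5 ] [0, 0, 0, 1, 1]
0 15 [ 0.81 -0.32 -0.48] [0, 0, 0, 1, 0]
0 30 [ 0.71 -0.56 -0.43] [0, 0, 1, 0, 1]
0 45 [ 0.56 -0.75 -0.35] [1, 1, 1, 0, 0]
     G [1.09, 0.54, -0.91, 1.08, -1.26, -2.64]
0 60 [ 0.36 -0.9  -0.25] [1, 1, 1, 0, 0]
     G [1.09, 0.69, -0.68, 0.84, -1.45, -2.53]
0 75 [ 0.15 -0.98 -0.13] [1, 1, 1, 0, 0]
     G [1.04, 0.83, -0.47, 0.68, -1.65, -2.46]
180 -75 [ 0.3   0.95 -0.13] [1, 1, 1, 1, 1]
     G [-0.36, 0.64, -0.34, -1.45, -1.5, -1.1]
180 -60 [ 0.5   0.83 -0.25] [1, 1, 1, 1, 1]
     G [-0.38, 0.49, -0.5, -1.56, -1.27, -1.06]
180 -45 [ 0.67  0.66 -0.35] [1, 1, 1, 1, 1]
     G [-0.37, 0.34, -0.65, -1.72, -1.04, -1.0]
180 -30 [ 0.79  0.44 -0.43] [1, 1, 1, 1, 1]
     G [-0.31, 0.21, -0.78, -1.97, -0.8, -0.88]
180 -15 [ 0.85  0.19 -0.48] [1, 1, 0, 1, 1]
     G [-0.28, 0.16, -0.95, -2.43, -0.69, -0.48]
180 0 [ 0.86 -0.07 -0.5 ] [0, 0, 0, 1, 1]
180 15 [ 0.81 -0.32 -0.48] [0, 0, 0, 1, 0]
180 30 [ 0.71 -0.56 -0.43] [0, 0, 1, 0, 1]
180 45 [ 0.56 -0.75 -0.35] [1, 1, 1, 0, 0]
     G [1.09, 0.54, -0.91, 1.08, -1.26, 0.5]
180 60 [ 0.36 -0.9  -0.25] [1, 1, 1, 0, 0]
     G [1.09, 0.69, -0.68, 0.84, -1.45, 0.61]
180 75 [ 0.15 -0.98 -0.13] [1, 1, 1, 0, 0]
     G [1.04, 0.83, -0.47, 0.68, -1.65, 0.68]
```

```bash
cat > p1.py <<'E'
from fk import *
from h import Rt,cur,cmd
s,p,R=cur();q0=s['q']
al=Ro.from_euler('y',-30,degrees=True).as_matrix()
t=Rt(-4.5)@al;G=np.array([.53,.158,.145])
q1,e=ik(G-.10*t[:,2],t,[-.31,.1,-.78,-1.97,-.8,2.26]);print(q1.round(3),e)
for k in (.33,.66,1):
    a,b=fk(q0+(q1-q0)*k);print(k,a.round(3),cmd(a,b,p,R));p,R=a,b
E
python3 p1.py
```

```text
[-0.38  -0.118 -0.814 -1.616 -0.777  1.843] 7.740148893038666e-16
0.33 [ 0.475 -0.198  0.527] (array([-0.831 ,  0.2613,  0.2622]), array([-0.0126, -0.3416,  0.2936]))
0.66 [ 0.507 -0.051  0.331] (array([-0.7358,  0.313 ,  0.1872]), array([-0.0666, -0.3002,  0.2867]))
1 [0.451 0.114 0.188] (array([-0.6356,  0.3887,  0.103 ]), array([-0.129 , -0.2392,  0.2892]))
```

```bash
python3 -m inch '0 -0.83 0.26 0.26 -0.01 -0.34 0.29; 0 -0.83 0.26 0.26 -0.01 -0.34 0.29; 0 -0.83 0.26 0.26 -0.01 -0.34 0.29; 0 -0.83 0.26 0.26 -0.01 -0.34 0.29; 0 -0.83 0.26 0.26 -0.01 -0.34 0.29; 0 -0.83 0.26 0.26 -0.01 -0.34 0.29; 0 -0.83 0.26 0.26 -0.01 -0.34 0.29' 45; python3 -c "
from h import *;print(cur()[0]['q'].round(3))"; python3 p1.py
```

```text
t: 5.0
eef_pos: [0.4448, -0.2129, 0.5336]
ee_rot: [-1.799, -0.493, -1.515]
force: [-1.4, -0.9, -4.4]
width: 0.0873
[-0.107 -0.656 -0.682 -0.289 -0.182  0.798]
[-0.38  -0.118 -0.814 -1.616 -0.777  1.843] 7.740148893038666e-16
0.33 [ 0.438 -0.139  0.309] (array([-0.5726,  0.5311,  0.1131]), array([-0.2271, -0.2379,  0.1366]))
0.66 [ 0.418 -0.006  0.191] (array([-0.534 ,  0.2005,  0.1714]), array([-0.0518, -0.2335,  0.1716]))
1 [0.451 0.114 0.188] (array([-0.3354, -0.1251,  0.2083]), array([ 0.1322, -0.1399,  0.1788]))
```

```bash
cat > sim.py <<'E'
from fk import *
from h import Rt,cur,cmd
def line(q,p1,R1,step=.025,verbose=True):
    p0,R0=fk(q);rv=Ro.from_matrix(R0.T@R1).as_rotvec()
    n=int(max(np.linalg.norm(p1-p0)/.05,np.degrees(np.linalg.norm(rv))/8.59)*2)+1
    mx=0;q=np.array(q)
    for i in range(1,n+1):
        k=i/n;qq,e=ik(p0+k*(p1-p0),R0@Ro.from_rotvec(rv*k).as_matrix(),q)
        mx=max(mx,np.abs(qq-q).max())
        if e>1e-3:
            if verbose:print("  fail at",round(k,2),qq.round(2),e)
            return q,False,mx
        q=qq
    return q,True,mx
E
cat > p2.py <<'E'
from sim import *
s,p,R=cur();q0=s['q'];G=np.array([.53,.158,.145])
def A(a,lean=30,yaw=-4.5):return Rt(yaw,lean)@Ro.from_euler('y',a,degrees=True).as_matrix()
t=A(-30)
for a in (-30,-45,-60,-75,-90):
  for lean in (30,45,60):
    for m in [(.45,-.1,.4),(.45,-.2,.45),(.5,0,.35)]:
        q,ok,mx=line(q0,np.array(m),A(a,lean),verbose=False)
        if not ok: continue
        q2,ok2,mx2=line(q,G-.1*t[:,2],t,verbose=False)
        print(a,lean,m,q.round(2),round(mx,2),ok2,q2.round(2),round(mx2,2))
E
python3 p2.py
```

```text
-30 60 (0.45, -0.1, 0.4) [-0.4  -0.18 -0.15 -0.68 -1.34  0.53] 0.32 True [-0.38 -0.12 -0.81 -1.62 -0.78  1.84] 0.25
```

Run:
```python
from sim import *
s,p,R=cur();G=np.array([.53,.158,.145])
def A(a,lean=30,yaw=-4.5):return Rt(yaw,lean)@Ro.from_euler('y',a,degrees=True).as_matrix()
print(cmd((.45,-.1,.4),A(-30,60),p,R))
for z in (.4,.45,.5):
  for y in (-.1,-.15,-.2):
    q,ok,mx=line(s['q'],np.array([.45,y,z]),A(-30,60));print(y,z,ok,q.round(2),mx.round(2))
```

```text
(array([-0.5408,  0.2011,  0.0858]), array([-0.6614, -0.644 ,  0.6689]))
-0.1 0.4 True [-0.4  -0.18 -0.15 -0.68 -1.34  0.53] 0.32
  fail at 0.12 [-0.09 -0.64 -0.65 -0.22 -0.31  0.64] 0.007453991759216976
-0.15 0.4 False [-0.06 -0.66 -0.72 -0.12 -0.2   0.58] 0.22
  fail at 0.06 [-0.06 -0.66 -0.72 -0.12 -0.2   0.58] 0.005749854110872821
-0.2 0.4 False [-0.11 -0.66 -0.68 -0.29 -0.18  0.8 ] 0.22
-0.1 0.45 True [-0.39 -0.2  -0.06 -0.66 -1.41  0.46] 0.5
  fail at 0.12 [-0.1  -0.64 -0.63 -0.24 -0.33  0.66] 0.006896817077441168
-0.15 0.45 False [-0.06 -0.66 -0.72 -0.12 -0.21  0.58] 0.22
  fail at 0.06 [-0.07 -0.66 -0.71 -0.12 -0.21  0.59] 0.00560907140950815
-0.2 0.45 False [-0.11 -0.66 -0.68 -0.29 -0.18  0.8 ] 0.21
  fail at 0.12 [-0.3  -0.59 -0.48 -0.58 -0.51  1.02] 0.0018914903982538817
-0.1 0.5 False [-0.16 -0.63 -0.6  -0.39 -0.32  0.86] 0.19
  fail at 0.12 [-0.12 -0.63 -0.61 -0.26 -0.36  0.68] 0.0062848081856941755
-0.15 0.5 False [-0.06 -0.66 -0.71 -0.13 -0.22  0.59] 0.21
  fail at 0.06 [-0.07 -0.66 -0.71 -0.13 -0.21  0.59] 0.005461772151039038
-0.2 0.5 False [-0.11 -0.66 -0.68 -0.29 -0.18  0.8 ] 0.21
```

Safe, high and in free air; even an off-line path will resolve once the goal is reachable.

```bash
python3 -m inch '0 -0.54 0.2 0.09 -0.66 -0.64 0.67; 0 -0.54 0.2 0.09 -0.66 -0.64 0.67; 0 -0.54 0.2 0.09 -0.66 -0.64 0.67; 0 -0.54 0.2 0.09 -0.66 -0.64 0.67; 0 -0.54 0.2 0.09 -0.66 -0.64 0.67; 0 -0.54 0.2 0.09 -0.66 -0.64 0.67; 0 -0.54 0.2 0.09 -0.66 -0.64 0.67; 0 -0.54 0.2 0.09 -0.66 -0.64 0.67; 0 -0.54 0.2 0.09 -0.66 -0.64 0.67; 0 -0.54 0.2 0.09 -0.66 -0.64 0.67; 0 -0.54 0.2 0.09 -0.66 -0.64 0.67; 0 -0.54 0.2 0.09 -0.66 -0.64 0.67'
python3 - <<'E'
from sim import *
s,p,R=cur();G=np.array([.53,.158,.145]);print(s['q'].round(3),p)
def A(a,lean=30,yaw=-4.5):return Rt(yaw,lean)@Ro.from_euler('y',a,degrees=True).as_matrix()
t=A(-30)
print(cmd((.45,-.1,.4),A(-30,60),p,R))
g=G-.1*t[:,2];print(g,cmd(g,t,p,R),line(s['q'],g,t))
E
```

```text
t: 6.2
eef_pos: [0.457, -0.108, 0.4143]
ee_rot: [-2.537, 0.44, -1.378]
force: [0.3, -0.0, -1.0]
width: 0.0875
[-0.406 -0.183 -0.129 -0.678 -1.338  0.523] [ 0.45699571 -0.10801786  0.4143064 ]
(array([-0.0074,  0.0466,  0.0362]), array([-0.02  , -0.0103, -0.0027]))
[0.45130825 0.11403857 0.18830127] (array([-0.3392,  0.4629,  0.8868]), array([ 0.4145, -0.0133, -0.2501])) (array([-0.37997435, -0.11792297, -0.81376473, -1.61589336, -0.77656895,
        1.84340379]), True, np.float64(0.25597935499965807))
```

```bash
python3 -m inch '0 -0.34 0.46 0.88 0.41 -0.01 -0.25; 0 -0.34 0.46 0.88 0.41 -0.01 -0.25; 0 -0.34 0.46 0.88 0.41 -0.01 -0.25; 0 -0.34 0.46 0.88 0.41 -0.01 -0.25; 0 -0.34 0.46 0.88 0.41 -0.01 -0.25; 0 -0.34 0.46 0.88 0.41 -0.01 -0.25; 0 -0.34 0.46 0.88 0.41 -0.01 -0.25; 0 -0.34 0.46 0.88 0.41 -0.01 -0.25; 0 -0.34 0.46 0.88 0.41 -0.01 -0.25; 0 -0.34 0.46 0.88 0.41 -0.01 -0.25'
python3 - <<'E'
from sim import *
import cv2,pickle
from station import arm
s,p,R=cur();print(s['q'].round(3),p)
f=arm.grab_frame("wrist");pickle.dump((f,p,R),open("pics/w2.pkl","wb"));cv2.imwrite("pics/w2.png",cv2.resize(f["img"][:,:,::-1],(768,576)))
E
```

```text
t: 7.2
eef_pos: [0.45, 0.1157, 0.193]
ee_rot: [-2.033, 0.242, -1.18]
force: [-0.0, 0.8, 0.2]
width: 0.0875
[-0.357 -0.141 -0.809 -1.602 -0.758  1.816] [0.44999278 0.11568921 0.19304575]
```

View pics/w2.png

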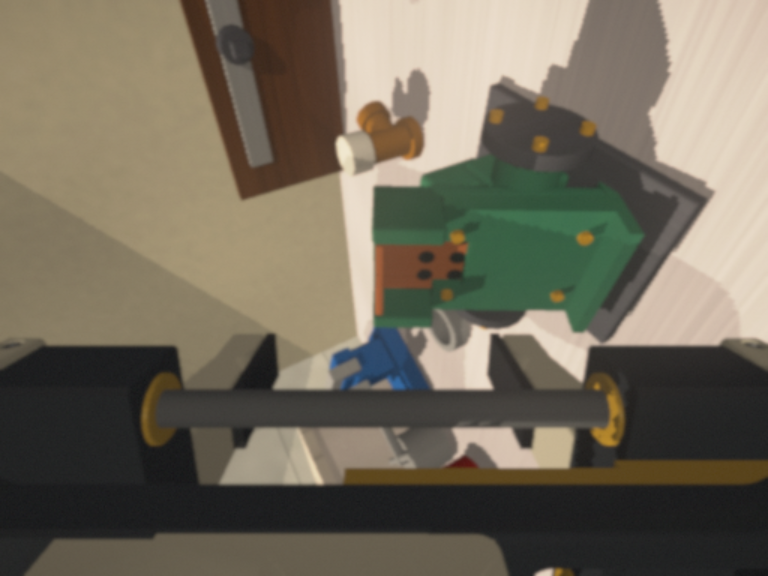

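```bash
cat >> h.py <<'E'
def wworld(f,p,R):
    h,w=f["range_z"].shape
    u,v=np.meshgrid(np.arange(w),np.arange(h));d=f["range_z"]
    P=np.stack([(u-f["cx"])/f["fx"]*d,-(v-f["cy"])/f["fy"]*d,-d,np.ones_like(d)],-1)
    return (P@f["tool_from_camera"].T)[...,:3]@R.T+p
E
python3 - <<'E'
from h import *
f,p,R=pickle.load(open("pics/w2.pkl","rb"));W=wworld(f,p,R)
c=cv2.resize(f["img"][115:225,240:330,::-1],None,fx=5.5,fy=5.5,interpolation=cv2.INTER_CUBIC);cv2.imwrite("pics/w2c.png",c)
im=f["img"].astype(int);r,g,b=im[...,0],im[...,1],im[...,2]
m=np.zeros(r.shape,bool);m[150:215,245:320]=1;m&=(r>1.4*g)&(r>70)&(f["range_z"]>0)
yaw=-4.5;Y=Ro.from_euler('z',yaw,degrees=True).as_matrix()
N=Y@[np.cos(np.pi/6),0,-.5];U=Y@[.5,0,np.cos(np.pi/6)];L=Y@[0,1,0]
slot=np.array([.482,.1615,.02])
q=W[m]-slot;C=np.stack([q@N,q@L,q@U],1)*1000
print(len(C),np.percentile(C,[1,5,25,50,75,95,99],axis=0).round(1))
fr=C[(C[:,0]<-18)];print("front edge pts",len(fr),np.percentile(fr,[2,50,98],axis=0).round(1))
fa=C[(abs(C[:,0])<12)&(C[:,2]<128)];print("face",len(fa),np.median(fa,0))
A=np.c_[fa[:,1:],np.ones(len(fa))];x=np.linalg.lstsq(A,fa[:,0],rcond=None)[0];print("N=",x," yaw corr/lean corr deg",np.degrees(x[:2]))
E
```

```text
1386 [[-29.  -30.5  81.5]
 [-28.5 -14.8  86.3]
 [ -3.9  -5.9  99.8]
 [ -3.4   5.2 116.8]
 [ -3.   15.2 129.7]
 [ -2.5  26.6 137.6]
 [ -2.2  29.2 139.4]]
front edge pts 202 [[-29.3 -32.6 135.4]
 [-28.3  -2.4 137.4]
 [-27.3  27.7 139.4]]
face 991 [ -3.32136244   5.65657332 109.11867543]
N= [ 3.19867358e-03  2.24229425e-04 -3.36723340e+00]  yaw corr/lean corr deg [0.1832705 0.0128474]
```

View pics/w2c.png

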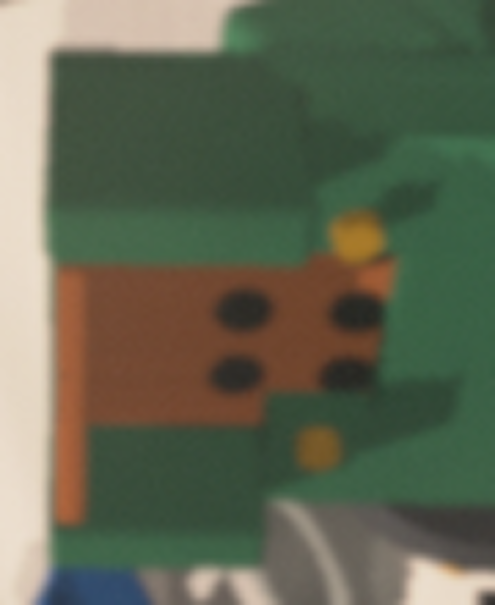

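```bash
python3 -m inch '0.66 0 0 0 0 0 0; 0.66 0 0 0 0 0 0; 0.66 0 0 0 0 0 0; 0.66 0 0 0 0 0 0'
cat > p3.py <<'E'
from sim import *
yaw=-4.6;Y=Ro.from_euler('z',yaw,degrees=True).as_matrix()
N=Y@[np.cos(np.pi/6),0,-.5];U=Y@[.5,0,np.cos(np.pi/6)];L=Y@[0,1,0]
slot=np.array([.482,.1615,.02])-.0008*N-.0024*L
def hp(n,l,u):return slot+(n*N+l*L+u*U)/1000
t=Rt(yaw)@Ro.from_euler('y',-30,degrees=True).as_matrix()
tip=hp(-10,2.4,138)
E
python3 - <<'E'
from p3 import *
s,p,R=cur();print(s['q'].round(3),p,s['width'],s['ee_rot'])
for d in (.05,0): print(cmd(tip-d*t[:,2],t,p,R),line(s['q'],tip-d*t[:,2],t))
print("tool in housing",((p-slot)@np.c_[N,L,U]*1000).round(1),Ro.from_matrix(R.T@t).as_rotvec(degrees=True))
E
```

```text
t: 7.65
eef_pos: [0.4503, 0.1164, 0.1934]
ee_rot: [-2.032, 0.243, -1.179]
force: [0.9, -0.0, -0.1]
width: 0.061
[-0.357 -0.141 -0.809 -1.604 -0.759  1.818] [0.45026793 0.11637244 0.19342719] 0.06102237488917044 [-2.03181961  0.2428237  -1.17913152]
(array([ 0.0304, -0.0056,  0.2016]), array([-0.0006,  0.0027,  0.0119])) (array([-0.34761529,  0.0502196 , -0.78432072, -1.78408809, -0.76999631,
        2.04501026]), True, np.float64(0.08120720172574059))
(array([ 0.0309, -0.0055,  0.3683]), array([-0.0006,  0.0027,  0.0119])) (array([-0.31500419,  0.18498189, -0.76429043, -1.92768763, -0.78263541,
        2.21045108]), True, np.float64(0.09043381180115939))
tool in housing [-110.2  -45.1  136.2] [-0.03370922  0.16085534  0.71114435]
```

```bash
python3 -m inch '0.66 0.03 -0.005 0.05 0 0.003 0.012; 0.66 0.03 -0.005 0.1 0 0.003 0.012; 0.66 0.03 -0.005 0.15 0 0.003 0.012; 0.66 0.03 -0.005 0.2 0 0.003 0.012; 0.66 0.03 -0.005 0.2 0 0.003 0.012; 0.66 0.03 -0.005 0.2 0 0.003 0.012';  python3 - <<'E'
from p3 import *
s,p,R=cur();print(s['q'].round(3),p,s['width'],s['ee_rot'])
for d in (0,): print(cmd(tip-d*t[:,2],t,p,R),line(s['q'],tip-d*t[:,2],t))
print("tool in housing",((p-slot)@np.c_[N,L,U]*1000).round(1),Ro.from_matrix(R.T@t).as_rotvec(degrees=True))
import cv2,pickle
from station import arm
f=arm.grab_frame("wrist");pickle.dump((f,p,R),open("pics/w3.pkl","wb"));cv2.imwrite("pics/w3.png",cv2.resize(f["img"][:,:,::-1],(768,576)))
E
```

```text
t: 8.25
eef_pos: [0.5011, 0.1348, 0.1658]
ee_rot: [-2.036, 0.254, -1.188]
force: [-0.6, 0.1, 0.0]
width: 0.0302
[-0.349  0.051 -0.786 -1.783 -0.771  2.045] [0.50107216 0.13480547 0.1658252 ] 0.030238343762084712 [-2.03569195  0.25410902 -1.18778696]
(array([ 0.0006, -0.004 ,  0.1682]), array([ 0.0011,  0.0003, -0.0014])) (array([-0.31500419,  0.18498189, -0.76429043, -1.92768763, -0.78263541,
        2.21045108]), True, np.float64(0.058857787253249416))
tool in housing [-53.8 -22.7 136.9] [ 0.06643423  0.01914402 -0.08196668]
```

View pics/w3.png

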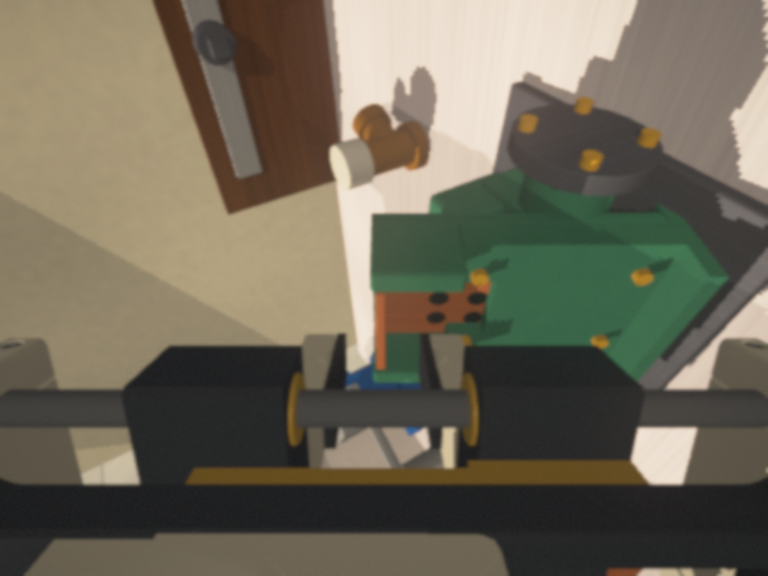

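```bash
python3 -m inch '0.66 0 -0.004 0.04 0 0 0; 0.66 0 -0.004 0.08 0 0 0; 0.66 0 -0.004 0.11 0 0 0; 0.66 0 -0.004 0.14 0 0 0; 0.66 0 -0.004 0.165 0 0 0; 0.66 0 -0.004 0.165 0 0 0; 0.66 0 -0.004 0.165 0 0 0';  python3 - <<'E'
from p3 import *
s,p,R=cur();print(s['q'].round(3),p,s['width'],s['force'])
print("tool in housing",((p-slot)@np.c_[N,L,U]*1000).round(1),Ro.from_matrix(R.T@t).as_rotvec(degrees=True))
import cv2,pickle
from station import arm
f=arm.grab_frame("wrist");pickle.dump((f,p,R),open("pics/w4.pkl","wb"));cv2.imwrite("pics/w4.png",cv2.resize(f["img"][150:342,150:406,::-1],(768,576)))
E
```

```text
t: 9.0
eef_pos: [0.5408, 0.1566, 0.1457]
ee_rot: [-2.035, 0.254, -1.188]
force: [-1.8, 0.5, -0.6]
width: 0.0299
[-0.314  0.181 -0.764 -1.923 -0.78   2.203] [0.54075187 0.15655688 0.14566514] 0.029922060706677155 [-1.78247059  0.45450881 -0.5683082 ]
tool in housing [-11.    2.2 138.3] [ 0.03375668  0.01419866 -0.05386252]
```

View pics/w4.png

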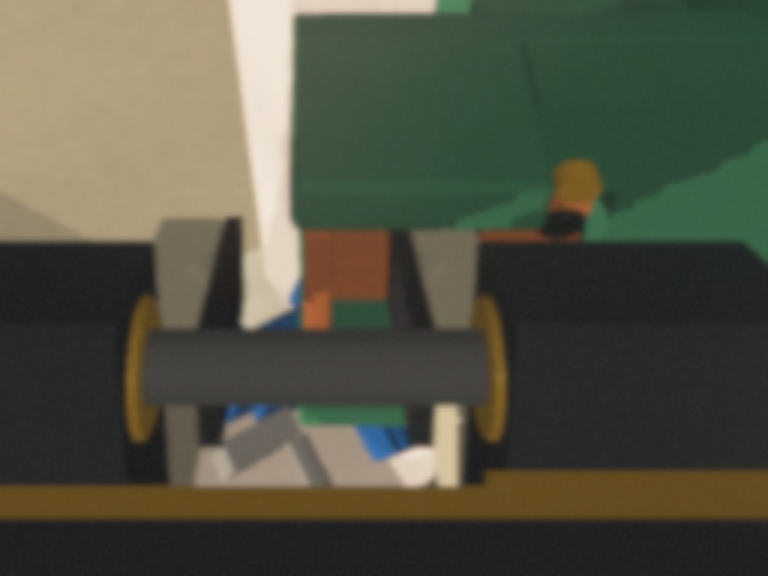

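```bash
python3 -m inch '1 0 0 0 0 0 0; 1 0 0 0 0 0 0; 1 0 0 0 0 0 0; 1 0 0 0 0 0 0; 1 0 0 0 0 0 0; 1 0 0 0 0 0 0; 1 0 0 0 0 0 0' 45;  python3 - <<'E'
from p3 import *
s,p,R=cur();print(s['q'].round(3),p,s['width'],s['force'])
print("tool in housing",((p-slot)@np.c_[N,L,U]*1000).round(1),Ro.from_matrix(R.T@t).as_rotvec(degrees=True))
for d in (80,150):
  g=hp(-11,2.2,138.3+d);print(cmd(g,t,p,R),line(s['q'],g,t))
E
```

```text
t: 9.75
eef_pos: [0.5407, 0.1564, 0.1456]
ee_rot: [-2.035, 0.253, -1.188]
force: [-2.4, -1.4, -2.7]
width: 0.0044
[-0.314  0.18  -0.764 -1.924 -0.78   2.203] [0.5407361  0.15640755 0.14561325] 0.004415966440317072 [-2.38913062 -1.39721162 -2.72397516]
tool in housing [-10.9   2.  138.3] [ 0.0368926  -0.01654352 -0.04155659]
(array([-0.0008, -0.2668, -0.    ]), array([ 0.0006, -0.0003, -0.0007])) (array([-0.12224406,  0.01875936, -0.59101102, -1.68729679, -0.56408639,
        1.73315982]), True, np.float64(0.1209736255662639))
(array([-9.000e-04, -5.001e-01, -2.000e-04]), array([ 0.0006, -0.0003, -0.0007])) (array([ 0.05547037, -0.05179948, -0.46814742, -1.39953211, -0.41123723,
        1.31061077]), True, np.float64(0.1327187027652641))
```

```bash
python3 -m inch '1 0 -0.02 0 0 0 0; 1 0 -0.05 0 0 0 0; 1 0 -0.08 0 0 0 0; 1 0 -0.11 0 0 0 0; 1 0 -0.14 0 0 0 0; 1 0 -0.17 0 0 0 0; 1 0 -0.2 0 0 0 0; 1 0 -0.23 0 0 0 0; 1 0 -0.25 0 0 0 0; 1 0 -0.25 0 0 0 0; 1 0 -0.25 0 0 0 0; 1 0 -0.25 0 0 0 0';  python3 - <<'E'
from p3 import *
s,p,R=cur();print(s['q'].round(3),p,s['width'],s['force'])
print("tool in housing",((p-slot)@np.c_[N,L,U]*1000).round(1),Ro.from_matrix(R.T@t).as_rotvec(degrees=True))
for d in (150,):
  g=hp(-11,2.2,138.3+d);print(cmd(g,t,p,R),line(s['q'],g,t))
import cv2,pickle
from station import arm
f=arm.grab_frame("wrist");pickle.dump((f,p,R),open("pics/w5.pkl","wb"));a=cv2.resize(f["img"][:,:,::-1],(600,450))
f=arm.grab_frame("side");cv2.imwrite("pics/s5.png",cv2.resize(f["img"][150:310,150:350,::-1],None,fx=4,fy=3.75))
cv2.imwrite("pics/w5.png",a)
E
```

```text
t: 10.95
eef_pos: [0.5771, 0.1533, 0.2089]
ee_rot: [-2.038, 0.254, -1.189]
force: [-3.3, -1.4, -11.4]
width: 0.0045
[-0.134  0.027 -0.603 -1.703 -0.575  1.761] [0.57712309 0.15328617 0.20894809] 0.004484504250246672 [ -3.33469839  -1.3790287  -11.41522482]
tool in housing [-11.    1.8 211.4] [ 0.16610362 -0.02476716 -0.08403644]
(array([-1.400e-03, -2.564e-01, -2.000e-04]), array([ 0.0028, -0.0004, -0.0014])) (array([ 0.05547037, -0.05179948, -0.46814742, -1.39953211, -0.41123723,
        1.31061077]), True, np.float64(0.11609806017519464))
```

View pics/w5.png

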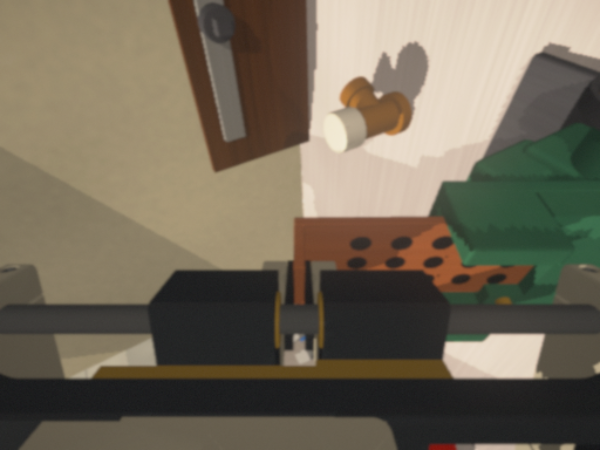

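View pics/s5.png

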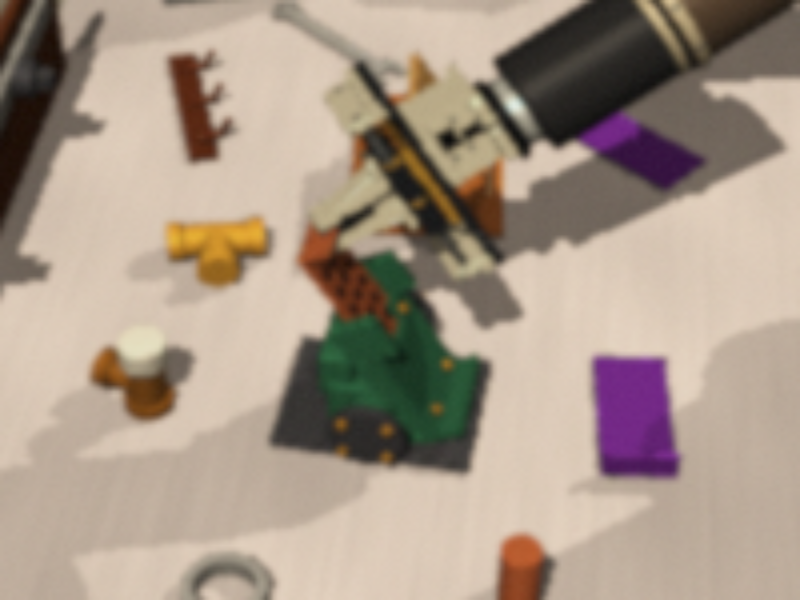

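```bash
python3 -m inch '1 0 -0.03 0 0 0 0; 1 0 -0.06 0 0 0 0; 1 0 -0.1 0 0 0 0; 1 0 -0.13 0 0 0 0; 1 0 -0.17 0 0 0 0; 1 0 -0.21 0 0 0 0; 1 0 -0.25 0 0 0 0; 1 0 -0.27 0 0 0 0; 1 0 -0.27 0 0 0 0; 1 0 -0.27 0 0 0 0';  cat > p4.py <<'E'
from p3 import *
ys=3.9;Ys=Ro.from_euler('z',ys,degrees=True).as_matrix()
Ns=Ys@[np.cos(np.pi/6),0,-.5];Us=Ys@[.5,0,np.cos(np.pi/6)];Ls=Ys@[0,1,0]
rest=np.array([.492,-.155,.038])
ts=Rt(ys)@Ro.from_euler('y',-30,degrees=True).as_matrix()
def sp(n,l,u): # TCP for plate origin at (n,l,u) mm in stand-slope coords from rest
    return rest+((n-10.9)*Ns+(l+2.0)*Ls+(u+138.3)*Us)/1000
E
python3 - <<'E'
from p4 import *
s,p,R=cur();print(s['q'].round(3),p,s['width'],s['force'])
print("tool in housing",((p-slot)@np.c_[N,L,U]*1000).round(1),Ro.from_matrix(R.T@t).as_rotvec(degrees=True))
hov=sp(-12,0,40);print("hover",hov,sols(hov,ts,20))
for m in [(.5,.05,.33),(.5,0,.33),(.55,0,.33),(.45,0,.33),(.5,-.05,.3)]:
  for tm in (t,ts,Rt(0)@Ro.from_euler('y',-45,degrees=True).as_matrix()):
    q,ok,mx=line(s['q'],np.array(m),tm,verbose=False)
    if ok: q2,ok2,mx2=line(q,hov,ts);print(m,q.round(2),mx.round(2),ok2,q2.round(2),mx2.round(2))
    else: print(m,"no")
q,ok,mx=line(s['q'],hov,ts);print("direct",ok,q.round(2),mx)
E
```

```text
t: 12.05
eef_pos: [0.6191, 0.1511, 0.2823]
ee_rot: [-2.032, 0.254, -1.186]
force: [0.3, 0.8, -4.4]
width: 0.0047
[ 0.071 -0.056 -0.458 -1.372 -0.401  1.272] [0.61906671 0.1510834  0.28230223] 0.004661458871196444 [ 0.31415451  0.81261065 -4.40533922]
tool in housing [-11.3   3.  295.9] [-0.11575211  0.0984315  -0.05654914]
hover [ 0.56102147 -0.14828995  0.20386233] [array([-0.75866936,  0.28721914, -0.29729464, -1.2622343 , -1.20705623,
        1.78148294])]
(0.5, 0.05, 0.33) [-0.16 -0.33 -0.56 -1.14 -0.67  1.09] 0.07 True [-0.76  0.29 -0.3  -1.26 -1.21  1.78] 0.16
(0.5, 0.05, 0.33) [-0.35 -0.22 -0.48 -1.2  -0.96  1.3 ] 0.09 True [-0.76  0.29 -0.3  -1.26 -1.21  1.78] 0.08
(0.5, 0.05, 0.33) [-0.52 -0.05 -0.41 -1.29 -1.28  1.47] 0.13 True [-0.76  0.29 -0.3  -1.26 -1.21  1.78] 0.04
(0.5, 0, 0.33) [-0.41 -0.26 -0.51 -1.19 -0.88  1.25] 0.08 True [-0.76  0.29 -0.3  -1.26 -1.21  1.78] 0.1
(0.5, 0, 0.33) [-0.51 -0.16 -0.44 -1.2  -1.09  1.38] 0.09 True [-0.76  0.29 -0.3  -1.26 -1.21  1.78] 0.06
(0.5, 0, 0.33) [-0.63  0.01 -0.36 -1.26 -1.37  1.5 ] 0.13 True [-0.76  0.29 -0.3  -1.26 -1.21  1.7
[... 345 characters left out ...]
-0.49 -0.34 -0.56 -1.17 -0.96  1.24] 0.09 True [-0.76  0.29 -0.3  -1.26 -1.21  1.78] 0.11
(0.45, 0, 0.33) [-0.59 -0.23 -0.49 -1.19 -1.17  1.4 ] 0.09 True [-0.76  0.29 -0.3  -1.26 -1.21  1.78] 0.07
(0.45, 0, 0.33) [-0.7  -0.05 -0.41 -1.24 -1.43  1.53] 0.11 True [-0.76  0.29 -0.3  -1.26 -1.21  1.78] 0.04
(0.5, -0.05, 0.3) [-0.61 -0.14 -0.49 -1.25 -1.02  1.45] 0.08 True [-0.76  0.29 -0.3  -1.26 -1.21  1.78] 0.07
(0.5, -0.05, 0.3) [-0.65 -0.05 -0.42 -1.22 -1.18  1.53] 0.08 True [-0.76  0.29 -0.3  -1.26 -1.21  1.78] 0.05
(0.5, -0.05, 0.3) [-0.72  0.12 -0.33 -1.24 -1.42  1.6 ] 0.13 True [-0.76  0.29 -0.3  -1.26 -1.21  1.78] 0.03
direct True [-0.76  0.29 -0.3  -1.26 -1.21  1.78] 0.09787244727776076
```

Run:
```python
from p4 import *
s,p,R=cur()
a=p+[0,0,.06];print(cmd(a,R,p,R))
b=np.array([.56,.0,.34]);print(cmd(b,ts,p,R))
q,ok,mx=line(s['q'],a,R);q,ok2,mx2=line(q,b,ts);print(ok,ok2,mx,mx2,q.round(2))
```

```text
(array([-0.0503, -0.1733, -0.0862]), array([0., 0., 0.]))
(array([ 0.332 , -0.0899, -0.4595]), array([-0.0375, -0.1211, -0.0621]))
True True 0.267011626236743 0.2531261634303855 [-0.43 -0.08 -0.35 -1.2  -1.02  1.34]
```

```bash
python3 -m inch '1 -0.015 -0.05 -0.025 0 0 0; 1 -0.03 -0.1 -0.05 0 0 0; 1 0.05 -0.11 -0.12 -0.01 -0.03 -0.015; 1 0.12 -0.11 -0.2 -0.02 -0.05 -0.03; 1 0.2 -0.1 -0.29 -0.03 -0.08 -0.04; 1 0.27 -0.1 -0.38 -0.035 -0.1 -0.05; 1 0.33 -0.09 -0.46 -0.038 -0.12 -0.06; 1 0.33 -0.09 -0.46 -0.038 -0.12 -0.06; 1 0.33 -0.09 -0.46 -0.038 -0.12 -0.06'
python3 - <<'E'
from p4 import *
import cv2,pickle
s,p,R=cur();print(s['q'].round(3),p,s['width'],s['force'])
b=np.array([.56,-.09,.28]);print(cmd(b,ts,p,R))
q,ok,mx=line(s['q'],b,ts);print(ok,mx,q.round(2))
from station import arm
f=arm.grab_frame("wrist");pickle.dump((f,p,R),open("pics/w6.pkl","wb"));cv2.imwrite("pics/w6.png",cv2.resize(f["img"][:,:,::-1],(600,450)))
f=arm.grab_frame("side");cv2.imwrite("pics/s6.png",cv2.resize(f["img"][150:310,150:350,::-1],None,fx=4,fy=3.75))
E
```

```text
t: 12.95
eef_pos: [0.5597, -0.0017, 0.3395]
ee_rot: [-2.037, 0.254, -1.046]
force: [0.4, 0.1, -3.6]
width: 0.0046
[-0.428 -0.085 -0.351 -1.201 -1.019  1.333] [ 0.55968306 -0.00170371  0.33945632] 0.004611840937865628 [ 0.44792131  0.07879257 -3.57206887]
(array([ 0.2968,  0.1799, -0.0737]), array([ 0.0008, -0.0046, -0.0041]))
True 0.05630439489740757 [-0.65  0.1  -0.32 -1.24 -1.17  1.58]
```

View pics/w6.png

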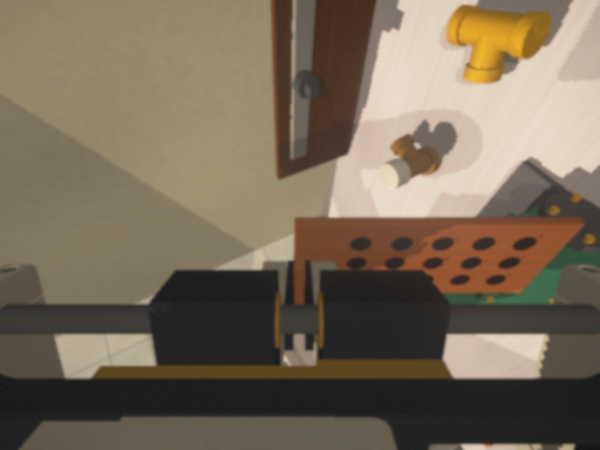

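View pics/s6.png

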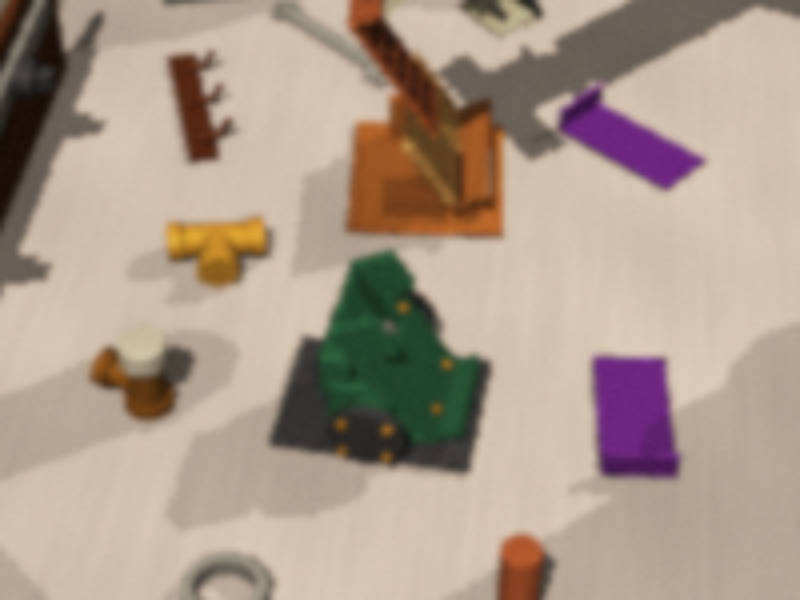

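```bash
python3 -m inch '1 0.05 0.03 -0.012 0 0 0; 1 0.12 0.07 -0.03 0 -0.002 -0.002; 1 0.19 0.11 -0.045 0 -0.004 -0.004; 1 0.25 0.15 -0.06 0 -0.004 -0.004; 1 0.3 0.18 -0.074 0 -0.004 -0.004; 1 0.3 0.18 -0.074 0 -0.004 -0.004; 1 0.3 0.18 -0.074 0 -0.004 -0.004'
python3 - <<'E'
from p4 import *
from h import *
import cv2,pickle
s,p,R=cur();print(s['q'].round(3),p,s['width'],s['force'])
from station import arm
fw=arm.grab_frame("wrist");pickle.dump((fw,p,R),open("pics/w7.pkl","wb"));cv2.imwrite("pics/w7.png",cv2.resize(fw["img"][:,:,::-1],(600,450)))
f=arm.grab_frame("top");pickle.dump(f,open("pics/t7.pkl","wb"));cv2.imwrite("pics/t7.png",cv2.resize(f["img"][120:280,200:400,::-1],None,fx=4,fy=3.75))
# plate in hand check (wrist depth)
W=wworld(fw,p,R);im=fw["img"].astype(int);r,g=im[...,0],im[...,1]
m=np.zeros(r.shape,bool);m[180:255,270:505]=1;m&=(r>1.4*g)&(r>60)
Q=(W[m]-p)@np.c_[Ns,Ls,Us]*1000+[-10.9,2.0,138.3]
fa=Q[(Q[:,2]<125)&(abs(Q[:,0])<25)];A=np.c_[fa[:,1:],np.ones(len(fa))];x=np.linalg.lstsq(A,fa[:,0],rcond=None)[0]
print(len(fa),x.round(4),np.degrees(x[:2]),np.percentile(fa,[1,99],axis=0).round(1))
E
```

```text
t: 13.75
eef_pos: [0.5608, -0.0885, 0.2796]
ee_rot: [-2.036, 0.253, -1.036]
force: [-0.9, 0.4, -3.0]
width: 0.0044
[-0.643  0.102 -0.315 -1.237 -1.166  1.576] [ 0.56076229 -0.08854266  0.27963907] 0.004406183618836743 [-0.87061308  0.43621159 -3.04116821]
9291 [-0.0196 -0.     -2.5234] [-1.12070648 -0.00192062] [[ -3.4 -31.8   1.7]
 [  1.1  30.7 123.4]]
```

View pics/w7.png

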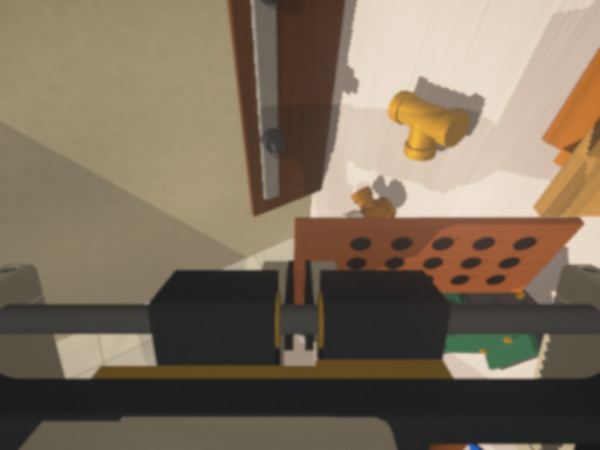

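View pics/t7.png

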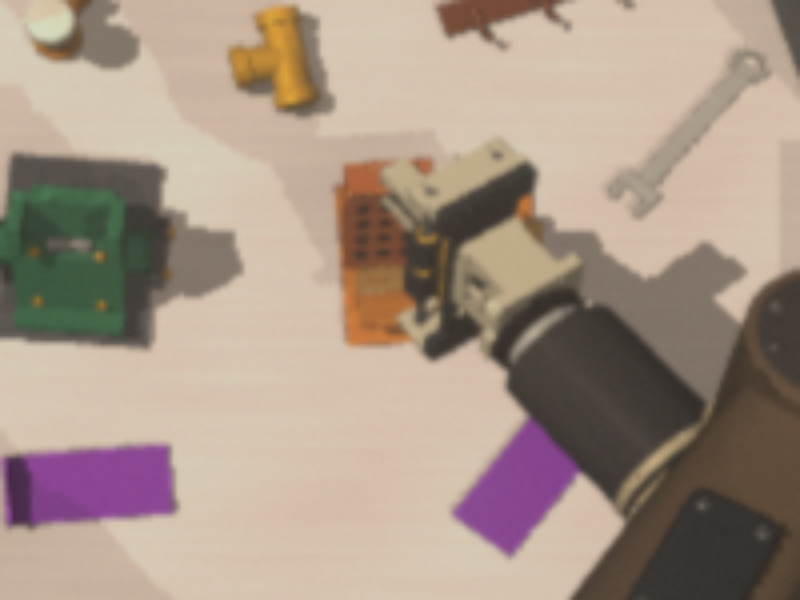

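```bash
sed -i 's/rest=np.array(\[.492,-.155/rest=np.array([.491,-.156/' p4.py
cat > p5.py <<'E'
from p4 import *
s,p,R=cur();print(s['t'],p.round(4),s['width'],s['force'].round(2),s['moment'].round(2))
def st(p):return ((p-rest)@np.c_[Ns,Ls,Us]*1000-[-10.9,2.0,138.3]).round(1)
print("plate in stand",st(p),Ro.from_matrix(R.T@ts).as_rotvec(degrees=True).round(2))
def go(n,l,u):
    g=sp(n,l,u);print((n,l,u),cmd(g,ts,p,R),[np.round(x,2) for x in line(s['q'],g,ts)])
E
python3 -c "
from p5 import *
go(-15,0,50);go(-9,0,25);go(-9,0,10)"
```

```text
13.85 [ 0.5606 -0.0883  0.2805] 0.004533888383870272 [ 0.43 -0.57 -3.72] [-2.45  3.23 -0.  ]
plate in stand [-46.2  60.8 108.7] [0.12 0.14 0.18]Traceback (most recent call last):
  File "<string>", line 3, in <module>
    go(-15,0,50);go(-9,0,25);go(-9,0,10)
    ~~^^^^^^^^^^
  File "p5.py", line 6, in go
    g=sp(n,l,u);print((n,l,u),cmd(g,ts,p,R),[np.round(x,2) for x in line(s['q'],g,ts)])
                                             ~~~~~~~~^^^^^
    return _wrapfunc(a, 'round', decimals=decimals, out=out)
    return _wrapit(obj, method, *args, **kwds)
    result = getattr(arr, method)(*args, **kwds)
numpy._core._exceptions._UFuncOutputCastingError: Cannot cast ufunc 'multiply' output from dtype('float64') to dtype('bool') with casting rule 'same_kind'
```

```bash
sed -i 's/\[np.round(x,2) for x in line(s\[.q.\],g,ts)\]/line(s["q"],g,ts)[1:]/' p5.py
python3 -c "
from p5 import *
go(-15,0,50);go(-10,0,25);go(-9,0,10)"
```

```text
13.85 [ 0.5606 -0.0883  0.2805] 0.004533888383870272 [ 0.43 -0.57 -3.72] [-2.45  3.23 -0.  ]
plate in stand [-46.2  60.8 108.7] [0.12 0.14 0.18]
(-15, 0, 50) (array([ 0.2267,  0.1965, -0.0114]), array([0.0021, 0.0024, 0.003 ])) (True, np.float64(0.04888214096964427))
(-10, 0, 25) (array([0.2348, 0.2798, 0.0032]), array([0.0021, 0.0024, 0.003 ])) (True, np.float64(0.053174963728674474))
(-9, 0, 10) (array([0.2363, 0.3298, 0.0062]), array([0.0021, 0.0024, 0.003 ])) (True, np.float64(0.061261359345265554))
```

```bash
python3 -m inch '1 0.05 0.03 0 0.002 0.002 0.003; 1 0.1 0.07 -0.005 0.002 0.002 0.003; 1 0.15 0.12 -0.01 0.002 0.002 0.003; 1 0.2 0.17 -0.01 0.002 0.002 0.003; 1 0.225 0.21 -0.01 0.002 0.002 0.003; 1 0.235 0.25 0 0.002 0.002 0.003; 1 0.235 0.28 0.003 0.002 0.002 0.003; 1 0.235 0.28 0.003 0.002 0.002 0.003; 1 0.235 0.28 0.003 0.002 0.002 0.003'
python3 - <<'E'
from p5 import *
go(-5,0,25);go(-5,0,8);go(-5,0,0)
from h import *
from station import arm
fw=arm.grab_frame("wrist");pickle.dump((fw,p,R),open("pics/w8.pkl","wb"));cv2.imwrite("pics/w8.png",cv2.resize(fw["img"][:,:,::-1],(768,576)))
f=arm.grab_frame("side");pickle.dump(f,open("pics/s8.pkl","wb"));cv2.imwrite("pics/s8.png",cv2.resize(f["img"][130:230,190:315,::-1],None,fx=6,fy=6,interpolation=cv2.INTER_CUBIC))
E
```

```text
t: 14.75
eef_pos: [0.5541, -0.1506, 0.1899]
ee_rot: [-2.035, 0.253, -1.04]
force: [-0.3, -0.2, -3.0]
width: 0.0045
14.75 [ 0.5541 -0.1506  0.1899] 0.004452346631836188 [-0.34 -0.25 -3.03] [-2.47  3.34 -0.03]
plate in stand [-10.2  -0.9  24.9] [ 0.01 -0.04 -0.02]
(-5, 0, 25) (array([ 0.0061, -0.0004,  0.0166]), array([ 0.0001, -0.0006, -0.0003])) (True, np.float64(0.007137508433361972))
(-5, 0, 8) (array([0.0062, 0.0562, 0.0166]), array([ 0.0001, -0.0006, -0.0003])) (True, np.float64(0.047335399095041586))
(-5, 0, 0) (array([0.0062, 0.0829, 0.0166]), array([ 0.0001, -0.0006, -0.0003])) (True, np.float64(0.03438228873970095))
```

View pics/w8.png

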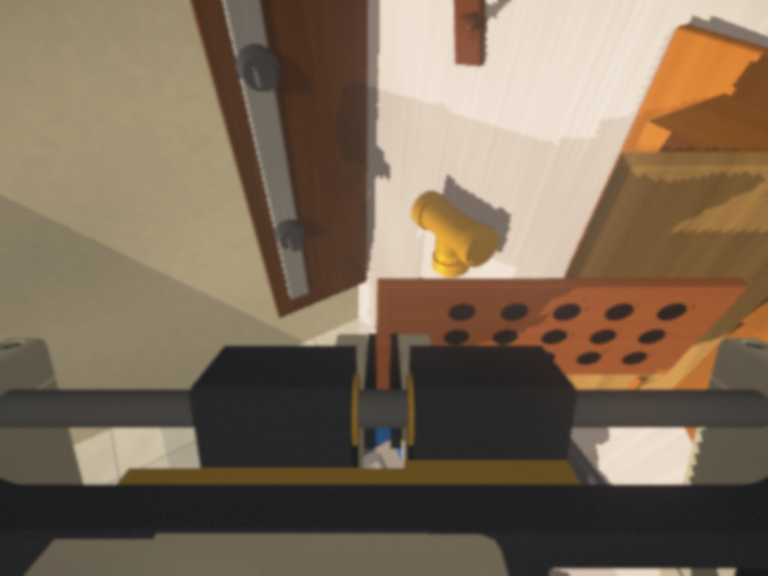

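View pics/s8.png

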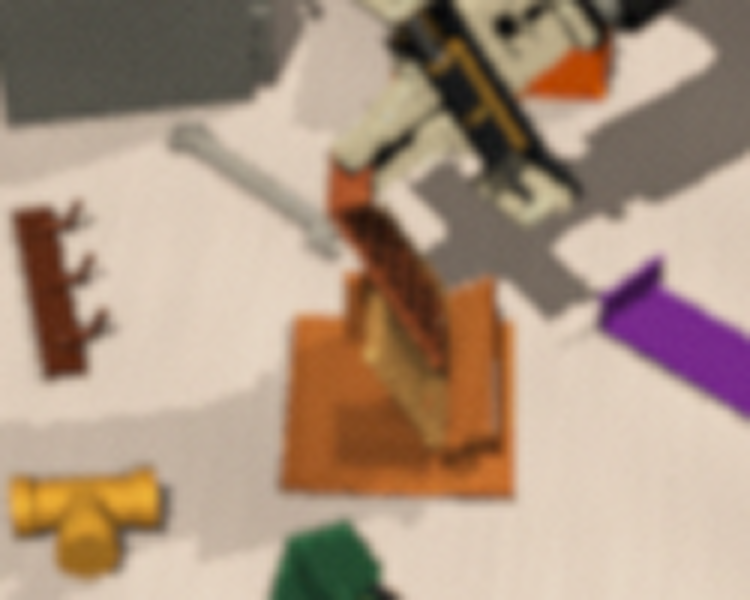

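Run:
```python
from p5 import *
from h import *
f,p,R=pickle.load(open("pics/w8.pkl","rb"));W=wworld(f,p,R)
Q=(W-rest)@np.c_[Ns,Ls,Us]*1000
for (r0,r1,c0,c1) in [(125,182,430,505)]:
    q=Q[r0:r1,c0:c1].reshape(-1,3);q=q[(abs(q[:,0])<15)&(q[:,2]>10)&(q[:,2]<82)]
    A=np.c_[q[:,1:],np.ones(len(q))];x=np.linalg.lstsq(A,q[:,0],rcond=None)[0]
    print(len(q),x.round(4),np.degrees(x[:2]).round(2),np.percentile(q,[1,50,99],axis=0).round(1),(A@x-q[:,0]).std())
    k=Q[100:200,400:512].reshape(-1,3);k=k[abs(k[:,0])<15];print(np.percentile(k,[0.5,99.5],axis=0).round(1))
im=f["img"].astype(int);r,g=im[...,0],im[...,1]
m=np.zeros(r.shape,bool);m[180:245,270:500]=1;m&=(r>1.4*g)&(r>60)
fa=Q[m];fa=fa[(fa[:,2]<145)&(fa[:,2]>25)&(abs(fa[:,0]+12)<6)];A=np.c_[fa[:,1:],np.ones(len(fa))];print("plate face",len(fa),np.linalg.lstsq(A,fa[:,0],rcond=None)[0].round(4),np.percentile(fa,[1,99],axis=0).round(1))
```

```text
14.85 [ 0.5542 -0.1508  0.1902] 0.004949252666779674 [ 0.86 -0.57 -2.91] [-2.41  3.29  0.  ]
plate in stand [-10.3  -1.1  25.2] [-0.   -0.05  0.03]
4268 [-1.9000e-03  3.0000e-04 -1.6369e+00] [-0.11  0.02] [[ -2.7 -67.9  18.3]
 [ -1.5 -50.1  47.4]
 [ -0.4 -28.3  72.7]] 0.4928608890147114
[[-13.3 -76.4   4.2]
 [  7.8 -13.8  84.1]]
plate face 8897 [-2.41000e-02 -3.20000e-03 -1.24942e+01] [[-13.6 -32.5  26.5]
 [ -8.4  23.6 143.5]]
```

```bash
python3 -m inch '1 0.002 0.015 0.004 0 0.01 0; 1 0.004 0.03 0.008 0 0.023 0; 1 0.006 0.045 0.013 0 0.023 0; 1 0.006 0.06 0.013 0 0.023 0; 1 0.006 0.07 0.013 0 0.023 0; 1 0.006 0.07 0.013 0 0.023 0; 1 0.006 0.07 0.013 0 0.023 0'
python3 - <<'E'
from p5 import *
from h import *
from station import arm
f=arm.grab_frame("wrist");pickle.dump((f,p,R),open("pics/w9.pkl","wb"));W=wworld(f,p,R);Q=(W-rest)@np.c_[Ns,Ls,Us]*1000
im=f["img"].astype(int);r,g=im[...,0],im[...,1]
m=np.zeros(r.shape,bool);m[180:245,270:500]=1;m&=(r>1.4*g)&(r>60)
fa=Q[m];fa=fa[(fa[:,2]<125)&(fa[:,2]>15)&(abs(fa[:,0]+8)<6)];A=np.c_[fa[:,1:],np.ones(len(fa))];print("plate face",len(fa),np.linalg.lstsq(A,fa[:,0],rcond=None)[0].round(4),np.percentile(fa,[1,99],axis=0).round(1))
q=Q[125:182,430:505].reshape(-1,3);q=q[(abs(q[:,0])<15)&(q[:,2]>10)&(q[:,2]<82)];print(np.median(q,0))
cv2.imwrite("pics/w9.png",cv2.resize(f["img"][120:312,256:512,::-1],(768,576)))
E
```

```text
t: 15.55
eef_pos: [0.547, -0.1512, 0.1687]
ee_rot: [-2.041, 0.243, -1.063]
force: [-0.4, -0.1, -2.6]
width: 0.0045
15.55 [ 0.547  -0.1512  0.1687] 0.004540770359712387 [-0.43 -0.09 -2.57] [-2.38  3.36 -0.07]
plate in stand [-5.8 -1.   3. ] [ 0.02 -1.43 -0.09]
plate face 8056 [-2.7000e-03 -2.4000e-03 -8.2574e+00] [[ -9.8 -32.8  15.8]
 [ -4.6  23.1 123.8]]
[ -1.55845942 -55.01869113  30.35797463]
```

View pics/w9.png

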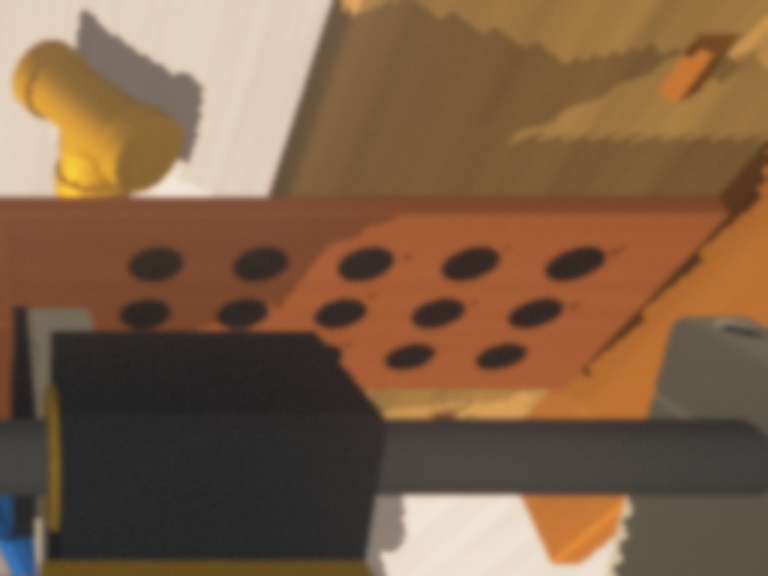

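```bash
python3 -m inch '1 0 0.0035 0 0 0 0; 1 0 0.0035 0 0 0 0; 1 0 0.0035 0 0 0 0'; python3 -c "import p5"; python3 -m inch '1 0 0.0035 0 0 0 0; 1 0 0.0035 0 0 0 0; 1 0 0.0035 0 0 0 0'; python3 -c "import p5"
```

```text
t: 15.9
eef_pos: [0.5465, -0.151, 0.168]
ee_rot: [-2.041, 0.242, -1.062]
force: [-0.1, -1.3, -3.5]
width: 0.0046
15.9 [ 0.5465 -0.151   0.168 ] 0.0046185177029439825 [-0.12 -1.33 -3.46] [-2.39  3.32  0.04]
plate in stand [-5.9 -0.8  2.1] [ 0.02 -1.42 -0.06]
t: 16.2
eef_pos: [0.5459, -0.1511, 0.167]
ee_rot: [-2.041, 0.243, -1.062]
force: [0.9, 0.9, -3.0]
width: 0.0042
16.2 [ 0.5459 -0.1511  0.167 ] 0.004170055231391032 [ 0.93  0.9  -3.02] [-2.38  3.34  0.03]
plate in stand [-5.9 -0.8  0.9] [ 0.03 -1.42 -0.07]
```

```bash
python3 -m inch '1 0 0.003 0 0 0 0; 1 0 0.003 0 0 0 0; 1 0 0.003 0 0 0 0'; python3 -c "import p5"
```

```text
t: 16.5
eef_pos: [0.5454, -0.1511, 0.1662]
ee_rot: [-2.041, 0.243, -1.062]
force: [-0.2, -0.3, -3.1]
width: 0.0047
16.5 [ 0.5454 -0.1511  0.1662] 0.004737351168137915 [-0.24 -0.27 -3.13] [-2.36  3.34 -0.02]
plate in stand [-5.9 -0.8  0.1] [ 0.03 -1.42 -0.07]
```

Run:
```python
from h import *
f=pickle.load(open("pics/w9.pkl","rb"))
from station import arm
s,p,R=cur();f=arm.grab_frame("wrist");cv2.imwrite("pics/w10.png",cv2.resize(f["img"][160:256,384:512,::-1],(768,576),interpolation=cv2.INTER_CUBIC))
```

```text
(no output)
```

View pics/w10.png

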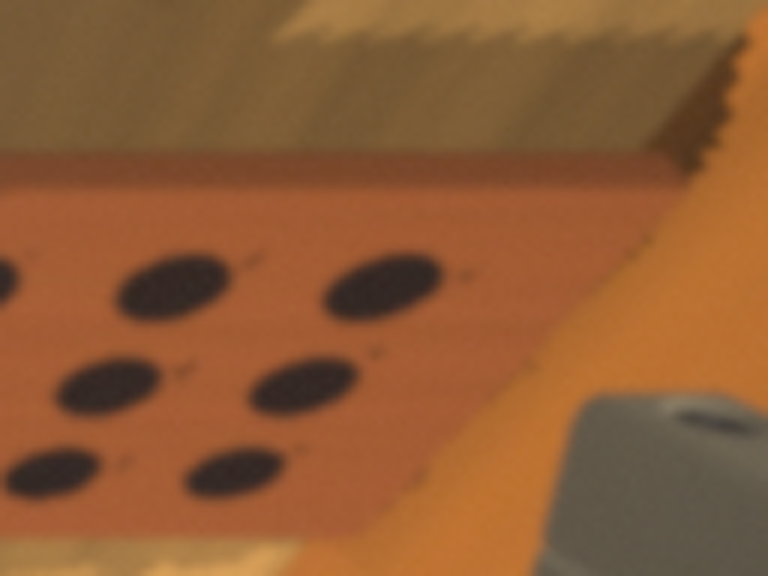

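Bottom edge nearly at the ledge (thin shadow line at pixel (640,240)→(420,480)); no contact force yet. Continuing in 1 mm steps.

```bash
python3 -m inch '1 0 0.003 0 0 0 0; 1 0 0.003 0 0 0 0; 1 0 0.003 0 0 0 0'; python3 -c "import p5"; python3 -m inch '1 0 0.002 0 0 0 0; 1 0 0.002 0 0 0 0; 1 0 0.002 0 0 0 0'; python3 -c "import p5"
```

```text
t: 16.85
eef_pos: [0.545, -0.1511, 0.1654]
ee_rot: [-2.041, 0.243, -1.063]
force: [-0.2, -0.2, -3.2]
width: 0.0046
16.85 [ 0.545  -0.1511  0.1654] 0.004630387864299677 [-0.21 -0.23 -3.23] [-2.43  3.38 -0.03]
plate in stand [-5.9 -0.8 -0.9] [ 0.02 -1.42 -0.08]
t: 17.15
eef_pos: [0.5447, -0.1511, 0.1649]
ee_rot: [-2.041, 0.243, -1.062]
force: [0.8, -0.5, -3.5]
width: 0.0043
17.15 [ 0.5447 -0.1511  0.1649] 0.004339699470563954 [ 0.82 -0.48 -3.48] [-2.36  3.35 -0.05]
plate in stand [-5.9 -0.8 -1.4] [ 0.02 -1.42 -0.07]
```

```bash
for i in 1; do python3 -m inch '1 0 0.002 0 0 0 0; 1 0 0.002 0 0 0 0; 1 0 0.002 0 0 0 0'; python3 -c "import p5"; done; python3 -m inch '1 0 0.002 0 0 0 0; 1 0 0.002 0 0 0 0; 1 0 0.002 0 0 0 0'; python3 -c "import p5"
```

```text
t: 17.45
eef_pos: [0.5447, -0.1512, 0.1649]
ee_rot: [-2.04, 0.242, -1.062]
force: [1.3, -0.1, 0.3]
width: 0.0048
17.45 [ 0.5447 -0.1512  0.1649] 0.004763572596934112 [ 1.29 -0.09  0.32] [-1.58  2.24 -0.09]
plate in stand [-5.8 -0.8 -1.4] [-0.02 -1.42 -0.04]
t: 17.75
eef_pos: [0.5448, -0.1512, 0.1648]
ee_rot: [-2.039, 0.242, -1.062]
force: [3.1, 0.6, 5.9]
width: 0.0047
17.75 [ 0.5448 -0.1512  0.1648] 0.004659197713768857 [3.09 0.62 5.88] [-0.55  0.63 -0.32]
plate in stand [-5.8 -0.9 -1.5] [-0.06 -1.42 -0.02]
```

```bash
python3 -m inch '1 0 -0.002 0 0 0 0; 1 0 -0.002 0 0 0 0'; python3 -m inch '0.9 0 0 0 0 0 0; 0.85 0 0 0 0 0 0; 0.8 0 0 0 0 0 0; 0.75 0 0 0 0 0 0; 0.7 0 0 0 0 0 0; 0.66 0 0 0 0 0 0; 0.66 0 0 0 0 0 0'
python3 - <<'E'
from p5 import *
from h import *
from station import arm
f=arm.grab_frame("wrist");pickle.dump((f,p,R),open("pics/w11.pkl","wb"));W=wworld(f,p,R);Q=(W-rest)@np.c_[Ns,Ls,Us]*1000
im=f["img"].astype(int);r,g=im[...,0],im[...,1]
m=np.zeros(r.shape,bool);m[180:245,270:500]=1;m&=(r>1.4*g)&(r>60)
fa=Q[m];fa=fa[(fa[:,2]<120)&(fa[:,2]>15)&(abs(fa[:,0]+6)<7)];A=np.c_[fa[:,1:],np.ones(len(fa))];print("plate face",len(fa),np.linalg.lstsq(A,fa[:,0],rcond=None)[0].round(4),np.percentile(fa,[1,99],axis=0).round(1))
cv2.imwrite("pics/w11.png",cv2.resize(f["img"][:,:,::-1],(768,576)))
E
```

```text
t: 17.95
eef_pos: [0.5447, -0.1512, 0.1649]
ee_rot: [-2.04, 0.242, -1.062]
force: [2.2, 0.8, 4.3]
width: 0.0043
t: 18.65
eef_pos: [0.5443, -0.1512, 0.1643]
ee_rot: [-2.041, 0.243, -1.062]
force: [-0.5, -0.4, -0.6]
width: 0.0296
18.65 [ 0.5443 -0.1512  0.1643] 0.02955863905885541 [-0.45 -0.36 -0.56] [-1.75  2.57 -0.  ]
plate in stand [-5.9 -0.8 -2.1] [ 0.03 -1.42 -0.07]
plate face 7495 [-0.0327  0.0195 -8.3729] [[ -8.6 -32.7  15.7]
 [ -1.8  19.5 119.2]]
```

View pics/w11.png

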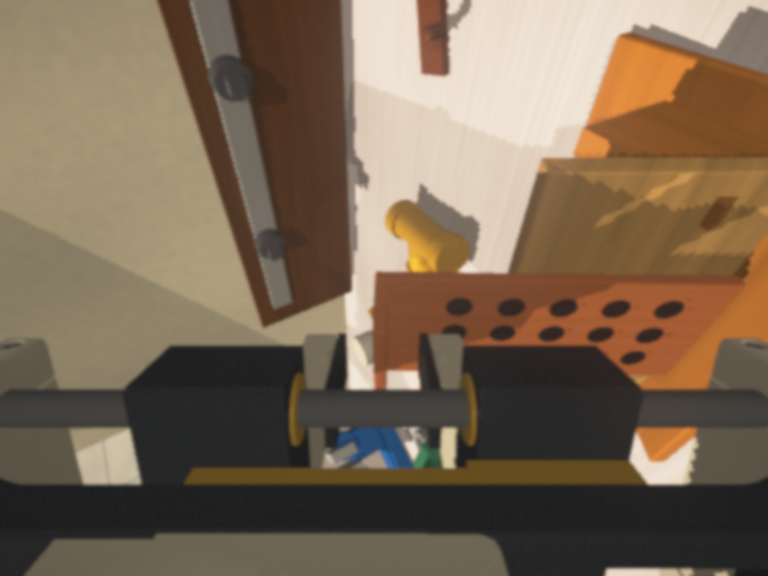

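```bash
python3 -m inch '0.66 0 0 -0.02 0 0 0; 0.66 0 0 -0.05 0 0 0; 0.66 0 0 -0.09 0 0 0; 0.66 0 0 -0.14 0 0 0; 0.66 0 0 -0.2 0 0 0; 0.66 0 0 -0.27 0 0 0; 0.66 0 0 -0.33 0 0 0; 0.66 0 0 -0.38 0 0 0; 0.66 0 0 -0.4 0 0 0; 0.66 0 0 -0.4 0 0 0; 0.66 0 0 -0.4 0 0 0'
python3 - <<'E'
from p5 import *
from h import *
from station import arm
f=arm.grab_frame("wrist");pickle.dump((f,p,R),open("pics/w12.pkl","wb"));W=wworld(f,p,R);Q=(W-rest)@np.c_[Ns,Ls,Us]*1000
cv2.imwrite("pics/w12.png",cv2.resize(f["img"][:,:,::-1],(768,576)))
im=f["img"].astype(int);r,g=im[...,0],im[...,1]
m=(r>1.4*g)&(r>60)
fa=Q[m];fa=fa[(fa[:,2]<130)&(fa[:,2]>90)&(abs(fa[:,0]+4)<10)&(abs(fa[:,1])<50)];A=np.c_[fa[:,1:],np.ones(len(fa))];print("plate face",len(fa),np.linalg.lstsq(A,fa[:,0],rcond=None)[0].round(4),np.percentile(fa,[1,99],axis=0).round(1))
f=arm.grab_frame("side");cv2.imwrite("pics/s12.png",cv2.resize(f["img"][130:230,190:315,::-1],None,fx=6,fy=6,interpolation=cv2.INTER_CUBIC))
f=arm.grab_frame("top");cv2.imwrite("pics/t12.png",cv2.resize(f["img"][60:310,120:440,::-1],None,fx=2.4,fy=2.4))
E
```

```text
t: 19.8
eef_pos: [0.4574, -0.2146, 0.2171]
ee_rot: [-2.04, 0.243, -1.063]
force: [-0.2, -0.6, -0.7]
width: 0.0295
19.8 [ 0.4574 -0.2146  0.2171] 0.02946459129203502 [-0.17 -0.65 -0.71] [-1.79  2.59  0.03]
plate in stand [-111.1  -58.2   -2. ] [-0.   -1.43 -0.1 ]
plate face 1648 [-0.0114  0.0191 -7.9538] [[ -7.2 -32.6  90.5]
 [ -2.   29.9 129.7]]
```

View pics/w12.png

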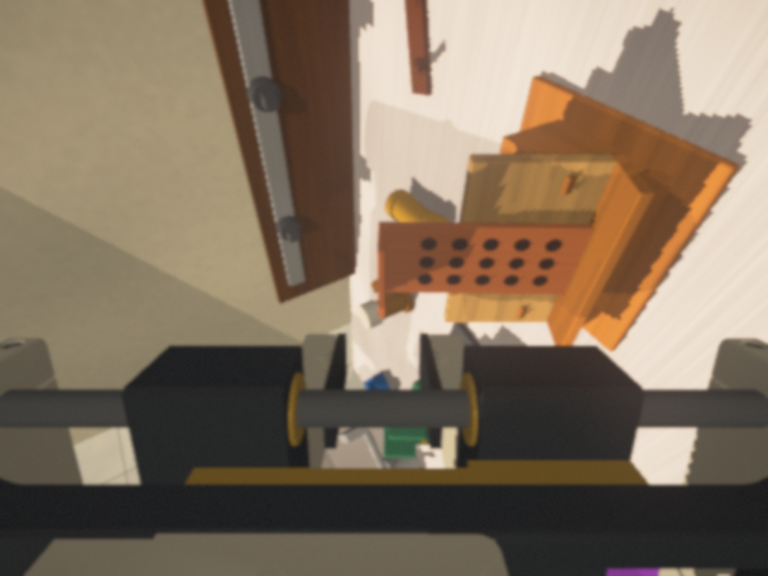

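View pics/s12.png

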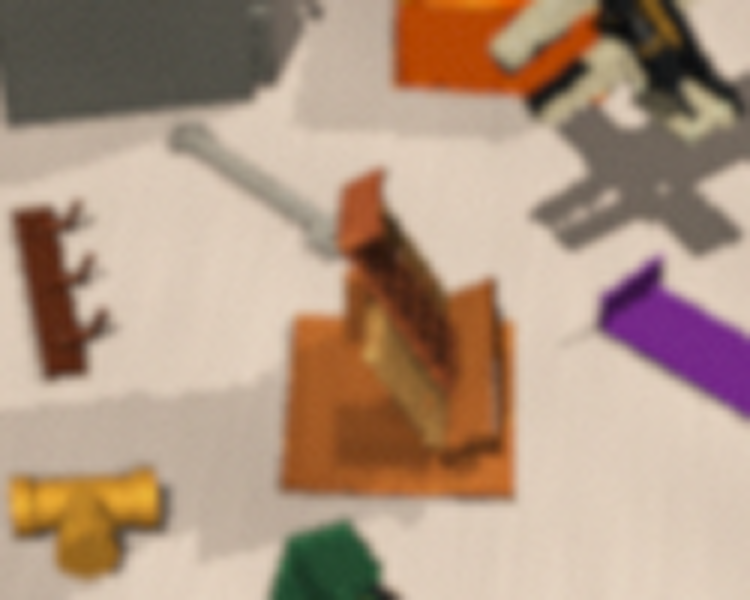

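View pics/t12.png

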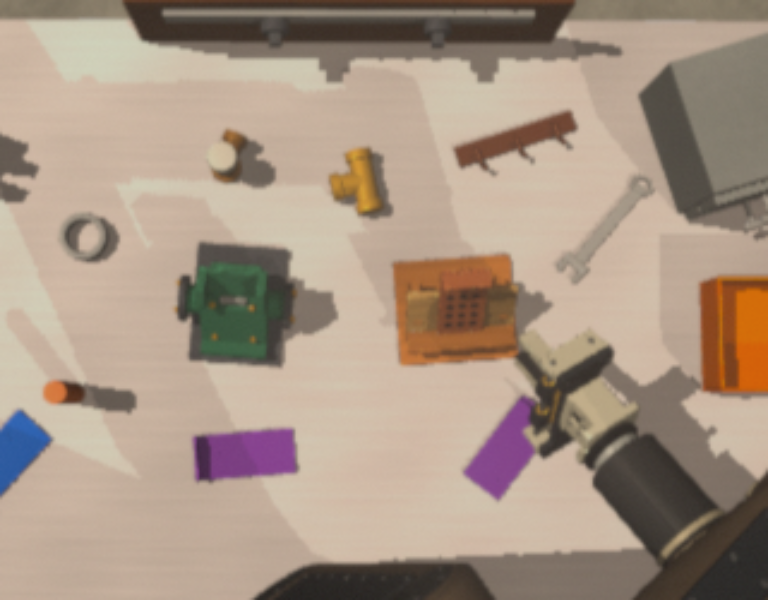

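```bash
python3 -m inch '0.66 0 0 0 0 0 0; 0.66 0 0 0 0 0 0; 0.66 0 0 0 0 0 0' && python3 -c "
from station import arm
print(arm.job_done())"
```

```text
t: 20.25
eef_pos: [0.4573, -0.2144, 0.2171]
ee_rot: [-2.041, 0.243, -1.062]
force: [0.3, -0.2, -0.3]
width: 0.0295
the job is handed in; nothing more can be done
None
```

The copper strainer plate is standing on the drain stand with its lip up and facing forward, and I handed the job in at t = 20.3 s of the 64 s allowed. No verdict was reported.

- **Sliding out:** I gripped the lip and slid the plate up the guides in two stages. It was still in the guides at about 73 mm, and clear of the mouth at about 158 mm.
- **Setting down:** I lowered it onto the ledge in small steps. The wrist force changed by at most about 9 N on contact, against the 25 N limit. I then let go and backed the gripper off about 120 mm.

**Last checks:**
- **Plate:** the wrist camera put it leaning back about 31 degrees, turned less than 1 degree from the backrest and about 1 mm off mid-width. Its bottom edge is on the ledge, within a few mm of the backrest.
- **Bystanders:** tee, valve, trap nut, hook rail, wrench and pipe offcut look where they were in the last top view. I did not measure their positions.
- **Gripper:** it was empty and clear, with wrist force near zero.

**Disagreements and problems:**
- Before the lift, the cameras differed by 2 to 4 mm on where the lip and stand were.
- Contact with the ledge came about 1.5 mm lower than my estimate.
- The moment reading kept an offset of about 3 N m after release, although the force was near zero.
- Early on, two moves through free air left their planned line because the arm was near a singular position. They touched nothing, and I planned around it afterwards.

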